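Number the rail stand-offs on the x-y table and unload the forming pockets

ROBOT

A 7-joint arm with a two-finger parallel gripper is mounted at the origin on a cart in front of the work surface, level with it; the furniture and walls round the work are solid. World frame = base frame: x ahead of the robot, y to its left, z up, the work surface at z = 0. Lengths are in mm, angles in rad, forces in N, time in s.
With the tool pointing down it reaches from about 400 to 850 mm from the base axis. Payload 10.4 kg.
Tool frame: the origin (TCP) lies at the very end of the fingers, on their centre line; the grasp point (between the pads) lies 19 mm behind it (ctrl.grip_depth is the distance from the TCP to the grasp point, in mm); z points along the fingers, y is the line along which they close (so a half turn about z gives the same grasp; the last joint's range is limited). The gripper opens to 87 mm and grips with 3 to 60 N. Pads are 19 mm wide; open, the fingers measure 117 mm over their backs; the gripper's body (75 mm by 190 mm) begins 51 mm behind the grasp point.
Start: joints at [-1.165, 0.332, -0.065, 1.46, 0.022, 1.35, -0.088], TCP at [259.853, 568.444, 222.576] pointing down, gripper open.
Joint ranges: [-2.6, 2.6], [-0.5, 2.12], [-1.47, 1.34], [0.16, 2.42], [-1.27, 4.41], [0.06, 2.06], [-2.6, 2.6]. Speed limits (rad/s): [2.22, 2.22, 2.79, 2.79, 3.14, 3.14, 3.14].

INTERFACE

Orientations are given as a unit quaternion [x, y, z, w].
In Python, from plant import ctrl gives the robot as it stands.
- The arm moves only by the shell command python3 -m jog 'ROWS' [FORCE]. ROWS is JSON, a list that holds one entry, the list of rows, each a list of 5 numbers: the opening, from 0 (shut) to 1 (fully open), then the shift along the tool's x, y, z in m, then the turn about the tool's z in rad. A call has 1 to 8 rows; each row shifts and turns the commanded pose from where the row before left it, along the tool's axes as they then stand; what a row does not reach is not made up. A row lasts 1/12 s, in which the tool goes at most 41.7 mm and 7.16 degrees, less where a joint would pass 70% of its speed; a pose out of reach is approached as far as the arm can. A call is refused whole if a number of a shift passes 0.0417 or a number of a turn 0.125, either way. A call with a gripper value outside its range is refused whole. The fingers move at their own pace and stop on an object; FORCE is the grip in N (left out, the last holds). Time passes only in rows, so rows that do not move let the fingers close. It gives the time, the measured TCP pose, the force, the opening and the grip force at its end, in the units of the state.
- ctrl.state(): the state, without advancing time (a new reading comes with each control period).
- ctrl.snapshot(name): name is "scene" or "top"; returns a dict with "frame" (400x640x3 uint8, blue, green, red), "range_z" (400x640 float32, mm along the optical axis (not along the pixel's ray), 0 where there is no reading), "intrinsics" (3x3 intrinsics, pixels), "k1" (the pictures are not rectified: a ray, as slopes to the right and down, at radius r is drawn at 1 + k1 r^2 times it, then the intrinsics apply), "world_from_camera" (4x4, takes a point from camera to world coordinates). Camera axes: x right, y down, z forward; pixel columns grow to the right and rows downward; lengths in mm; the calibration is good to about 2 mm. A picture is of the moment at which its call begins.
- ctrl.job_done(): hands the job in; it is judged then, once.
Trained networks look in the newest picture that a camera, given by its name, has taken for a name from the list of things; names that differ only in an ending like _2 or _b are one class to them, and where a whole thing is asked for, a point or a joint stands for the part that bears it (a point fixed in the world has none). Each returns a list of dicts, best first, with "conf" (0 to 1); they miss things now and then, are a little off and sometimes report something else, mostly with a low value. They report only what shows in the picture. A call takes as long as a camera call. They do not tell look-alikes from the thing itself.
- ctrl.look_for(camera, query): "box" ([left, top, width, height] in pixels, round what is visible of it).
- ctrl.outline_of(camera, query): "region" (400x640 bool, what is visible of it) and "box" ([left, top, width, height] in pixels, round what is visible of it).
- ctrl.pinpoint(camera, query): "location" ([row, column] in pixels: a listed point, or the origin of a listed thing).
The state is a dict: "clock": time; "joint_positions": joint angles; "qvel": joint speeds; "effort": joint torques, N m; "eef_pos": TCP position; "eef_rot": TCP orientation; "contact_force": force on the tool from outside, world axes, zero at the start; "wrist_torque": the same for the moment, N m; "opening": opening from 0.0 (shut) to 1.0 (fully open); "finger_force": force on a finger pad.
Only numpy, scipy, OpenCV 4.12 (cv2) and the standard library are available. Lean on these libraries where they do the work, as an engineer would, in place of code of your own. Each camera call takes 0.05 s, during which the arm holds its last target. There are 200 camera calls.

TASK

Number every stand-off in the press table with a firm push on the red punch knob, sliding the table by its black handle so that the stand-off's ring mark lies right under the punch tip; never punch off the mark, and since the head counts up at each stroke, go in reading order as seen from the robot: back row left to right, then front row left to right, passing over empty pockets. Then draw the table out from under the head, lift the stand-offs out of their pockets into the empty red bin to the right of the press, and leave the table drawn fully out against its loading stop on the right. Leave the mug, the side cutters and the tape measure where they are.

Things in the scene. Friction and masses are not known exactly. Their poses are not given: they have to be found in the camera images.
- press: Fixed green numbering press: base 285 x 410 x 12 mm, column at the back (front face 120 mm behind the punch axis, 64 wide, 165 high), neck carrying the fixed numbering head (diameter 40, 112 to 172 mm above the bench). Origin: on the bench straight below the punch; x points back to the column, y left along the long slide. Pockets under or near the head cannot be unloaded
- punch: Upright steel spring punch in the head, red round knob on top; moves only straight down, 16 mm at most, and springs back. Origin at its tip. The push needed is 1.5 N at first, 3 N when the tip meets a stand-off in the table, 11 mm down; any further push goes into the stand-off (6 to 15 N in all makes a good mark)
- punch_tip (a point): tip of the punch (diameter 5 mm), the fixed pointer: 97 mm above the bench at rest, 11 mm above the tops of the stand-offs in the table, centred below the red knob
- punch_knob (a point): centre of the top of the red punch knob (diameter 40 mm), 219 mm above the bench at rest: push straight down here
- saddle (a joint): long slide (m): 0 = table drawn fully out to the right, against its loading stop, table centre 155 mm right of the punch axis; grows to 0.205 as the table goes left (press +y); stays where it is left (friction 2 N)
- table (a joint): cross slide (m): 0 = table centred on the punch axis; grows as the table goes back (press +x), -0.045 to 0.045; stays where it is left (friction 1.5 N)
- handle (a point): black upright handle knob of the table, diameter 25 mm, straight from 84 to 114 mm above the bench (this point: its axis, 102 mm), on a tongue 150 mm right of the table's centre. Move it level: both slides follow, it does not turn. Table plate 116 x 168 mm, its top and the tongue's 70 mm above the bench; pocket centres 28 mm behind / in front of and 37 mm left / right of its centre
- bin: empty red open parts bin to the right of the press, loose, 0.2 kg, 145 (its x) x 104 (y) mm, walls 60 mm high but the -x wall only 34 mm; inner floor 135 x 96 mm, 3 mm up; origin: centre of its underside
- mug: white spotted mug, 91 mm high, to the left of the press, bystander
- side_cutter: red-handled side cutters lying in front of the press, 13 mm high, bystander
- tape_measure: yellow tape measure at the back right, 58 mm high, bystander
- bracket_1: brass-coloured hat-section stand-off in the back left pocket as seen from the robot (may be absent), 30 (its x) x 64 mm (y), 70 g, 3 mm sheet: two flat flanges and between them a rib 24 mm wide (y), 22 mm high, hollow below. Origin: middle of the underside. Lies flange-down in a close pocket 6 mm deep over a fixed former; rib top 86 mm above the bench. Grip the rib's sides, lift straight up
- mark_1 (a point): number mark on the rib top of bracket_1: white dot in a black ring, 8 mm over all, 7 mm along its x and 3 mm along its y from the middle of the rib
- bracket_2: brass-coloured hat-section stand-off in the back right pocket as seen from the robot (may be absent), 30 (its x) x 64 mm (y), 70 g, 3 mm sheet: two flat flanges and between them a rib 24 mm wide (y), 22 mm high, hollow below. Origin: middle of the underside. Seated and lifted like bracket_1
- mark_2 (a point): number mark on the rib top of bracket_2: white dot in a black ring, 8 mm over all, 7 mm along its x and 3 mm along its y from the middle of the rib (this stand-off lies turned half round)
- bracket_3: brass-coloured hat-section stand-off in the front left pocket as seen from the robot (may be absent), 30 (its x) x 64 mm (y), 70 g, 3 mm sheet: two flat flanges and between them a rib 24 mm wide (y), 22 mm high, hollow below. Origin: middle of the underside. Seated and lifted like bracket_1
- mark_3 (a point): number mark on the rib top of bracket_3: white dot in a black ring, 8 mm over all, 7 mm along its x and 3 mm along its y from the middle of the rib (this stand-off lies turned half round)
- bracket_4: brass-coloured hat-section stand-off in the front right pocket as seen from the robot (may be absent), 30 (its x) x 64 mm (y), 70 g, 3 mm sheet: two flat flanges and between them a rib 24 mm wide (y), 22 mm high, hollow below. Origin: middle of the underside. Seated and lifted like bracket_1
- mark_4 (a point): number mark on the rib top of bracket_4: white dot in a black ring, 8 mm over all, 7 mm along its x and 3 mm along its y from the middle of the rib
There are look-alikes about, which are no part of the job. Leave any pink look-alike of the bracket_2 alone.

How it is judged (in metres and radians):
On the way, in this order (a step that is already met when the one before it is completed fails the run):
1. the stand-off in the back left pocket is numbered: punch pressed onto it, its mark within 3 mm of the punch tip (horizontal distance between punch_tip and mark_1 below 0.003 m and contact force between punch and bracket_1 above 2 N), for 0.2 s.
2. the stand-off in the back right pocket is numbered: punch pressed onto it, its mark within 3 mm of the punch tip (horizontal distance between punch_tip and mark_2 below 0.003 m and contact force between punch and bracket_2 above 2 N), for 0.2 s.
3. the stand-off in the front left pocket is numbered: punch pressed onto it, its mark within 3 mm of the punch tip (horizontal distance between punch_tip and mark_3 below 0.003 m and contact force between punch and bracket_3 above 2 N), for 0.2 s.
4. the stand-off in the front right pocket is numbered: punch pressed onto it, its mark within 3 mm of the punch tip (horizontal distance between punch_tip and mark_4 below 0.003 m and contact force between punch and bracket_4 above 2 N), for 0.2 s.
At the end, for the whole second after the job is handed in: every stand-off that was there lies at rest in the red bin (its centre within the walls and below the rim), the bin stands on the bench, and the long slide is within 6 mm of its loading stop (saddle = 0) (x of bracket_1 in the frame of bin between -0.067 and 0.068 m and y of bracket_1 in the frame of bin between -0.048 and 0.048 m and z of bracket_1 in the frame of bin between 0 and 0.058 m and linear speed of each of bracket_1, bracket_2, bracket_3, bracket_4 below 0.02 m/s and x of bracket_2 in the frame of bin between -0.067 and 0.068 m and y of bracket_2 in the frame of bin between -0.048 and 0.048 m and z of bracket_2 in the frame of bin between 0 and 0.058 m and x of bracket_3 in the frame of bin between -0.067 and 0.068 m and y of bracket_3 in the frame of bin between -0.048 and 0.048 m and z of bracket_3 in the frame of bin between 0 and 0.058 m and x of bracket_4 in the frame of bin between -0.067 and 0.068 m and y of bracket_4 in the frame of bin between -0.048 and 0.048 m and z of bracket_4 in the frame of bin between 0 and 0.058 m and value of joint saddle below 0.006 m and angle between bin's own z axis and vertical below 0.1 rad and height (world z) of bin below 0.01 m); the robot touches nothing.
It fails at once if a stand-off is punched more than 6 mm off its mark ((contact force between punch and bracket_1 above 2 N and horizontal distance between punch_tip and mark_1 above 0.006 m and height (world z) of mark_1 below 0.092 m) or (contact force between punch and bracket_2 above 2 N and horizontal distance between punch_tip and mark_2 above 0.006 m and height (world z) of mark_2 below 0.092 m) or (contact force between punch and bracket_3 above 2 N and horizontal distance between punch_tip and mark_3 above 0.006 m and height (world z) of mark_3 below 0.092 m) or (contact force between punch and bracket_4 above 2 N and horizontal distance between punch_tip and mark_4 above 0.006 m and height (world z) of mark_4 below 0.092 m)).
It fails at once if the mug, the side cutters or the tape measure is shoved more than 3 cm (distance of any of mug, side_cutter, tape_measure from where it was at the start of the episode above 0.03 m).
Of bracket_1, bracket_2, bracket_3, bracket_4 only 3 to 4 are there at a start; the rules pass over those that are not, and their reading is None.
At some moment in a run one of bin may be knocked a few centimetres aside while the robot is not near it.
Once in a run the grip may slacken for a moment while it holds something.
It also fails if it takes over 210 s, if anything falls off the work surface, if the arm or the gripper's body presses on something with over 40 N, if the wrist force passes 120 N, or if a joint passes its speed limit or range.

## Working session

There is one attempt and no reset: what is moved stays moved. The work goes in short steps, Python scripts to look and compute and a shell command to move; the robot and the scene stay as the last step left them, time stands still between calls to the robot, and variables do not carry over. Pictures are saved under pics/ and viewed, at most 14 in all, crops included, and the job is handed in when it is done.

```bash
ls; mkdir -p pics; cat > h.py <<'E'
import numpy as np, cv2
from plant import ctrl
from scipy.spatial.transform import Rotation as R
def snap(cam,name=None):
    s=ctrl.snapshot(cam)
    if name: cv2.imwrite(f'pics/{name}.png',s['frame'])
    return s
def ray(s,u,v):
    K=s['intrinsics'];d=np.array([(u-K[0,2])/K[0,0],(v-K[1,2])/K[1,1]]);x=d.copy()
    for _ in range(20): x=d/(1+s['k1']*(x@x))
    T=s['world_from_camera'];return T[:3,3],T[:3,:3]@np.array([x[0],x[1],1])
def at_z(s,u,v,z):
    o,d=ray(s,u,v);return o+d*(z-o[2])/d[2]
def at_depth(s,u,v):
    o,d=ray(s,u,v);return o+d*s['range_z'][int(round(v)),int(round(u))]
def proj(s,p):
    T=s['world_from_camera'];c=T[:3,:3].T@(np.array(p)-T[:3,3]);x=c[:2]/c[2];x=x*(1+s['k1']*(x@x));K=s['intrinsics']
    return K[0,0]*x[0]+K[0,2],K[1,1]*x[1]+K[1,2]
E
python3 - <<'E'
from h import *
for c in ['scene','top']:
    s=snap(c,c+'0'); print(c,s['world_from_camera'].round(2).tolist(),s['k1'])
    for q in ['punch_knob','handle','bracket_1','mark_1','bin','mug','side_cutter','tape_measure','press','punch_tip']:
        for r in ctrl.pinpoint(c,q)[:6]:
            v,u=r['location'];print(q,round(r['conf'],2),round(u,1),round(v,1),at_depth(s,u,v).round(0))
st=ctrl.state();print(st)
E
```

```text
pics
scene [[-0.62, -0.58, 0.53, 41.1], [-0.79, 0.44, -0.43, 656.16], [0.02, -0.69, -0.73, 903.61], [0.0, 0.0, 0.0, 1.0]] -0.07953230454981322
handle 0.48 239.3 337.0 [295. 602. 325.]
bracket_1 0.46 335.4 173.3 [741.  -2.  22.]
mark_1 0.66 333.1 172.4 [761.  -9.   8.]
mark_1 0.65 375.3 251.5 [417. 113.   5.]
mug 0.76 241.4 338.8 [395. 577.  82.]
side_cutter 0.46 376.7 251.4 [417. 105.  -1.]
tape_measure 0.6 365.1 158.9 [ 733. -141.   24.]
top [[0.01, -1.0, 0.1, 489.1], [-1.0, -0.01, 0.01, 211.32], [-0.01, -0.1, -1.0, 1191.52], [0.0, 0.0, 0.0, 1.0]] -0.033342195733611114
punch_knob 0.52 273.6 197.4 [586. 331. 218.]
handle 0.75 385.5 197.3 [599.  20. 120.]
bracket_1 0.74 320.7 189.4 [625. 207.  85.]
bracket_1 0.69 347.4 187.1 [632. 127.  87.]
bracket_1 0.69 326.6 209.5 [565. 189.  86.]
bracket_1 0.55 390.0 152.9 [752. -14.  22.]
bracket_1 0.49 351.0 208.3 [569. 116.  85.]
mark_1 0.61 390.9 147.2 [774. -20.   5.]
mark_1 0.6 323.5 188.0 [629. 198.  89.]
mark_1 0.56 347.5 210.8 [561. 127.  88.]
mark_1 0.52 348.0 191.4 [619. 125.  87.]
mark_1 0.51 324.9 207.8 [570. 194.  84.]
bin 0.86 424.
[... 359 characters left out ...]
ions': array([-1.16457451,  0.33221154, -0.06471069,  1.46012305,  0.0215578 ,
        1.34989948, -0.08847669]), 'qvel': array([-0.00018388,  0.00051191, -0.00028295, -0.00132669,  0.00063257,
        0.00135915,  0.0004862 ]), 'effort': array([-2.07080157e-04, -6.23044610e+01,  2.46700889e-02, -3.90127730e+01,
       -6.10516802e-02,  3.15375673e-02,  3.73306557e-05]), 'eef_pos': array([259.84354809, 568.43472874, 222.55730959]), 'eef_rot': array([ 2.12758231e-01,  9.77104873e-01,  3.03475092e-05, -2.49225687e-05]), 'contact_force': array([-0.04928987,  0.16807738, -0.03801073]), 'wrist_torque': array([0.04768892, 0.00680973, 0.01319428]), 'finger_force': 0.0, 'opening': 0.997053697498572}
```

```bash
python3 - <<'E'
import cv2
a=cv2.imread('pics/top0.png')[90:310,160:480]; cv2.imwrite('pics/a.png',cv2.resize(a,None,fx=2.5,fy=2.5,interpolation=cv2.INTER_CUBIC))
E
```

```text
(no output)
```

View pics/a.png

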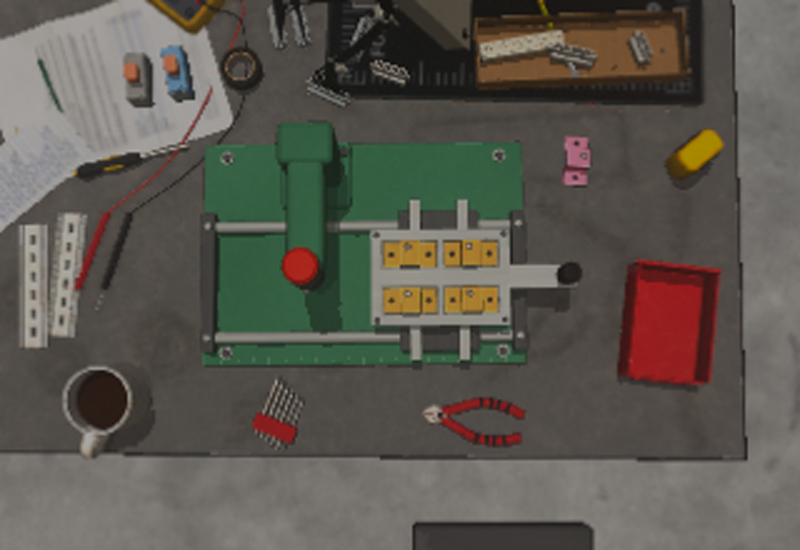

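View pics/scene0.png

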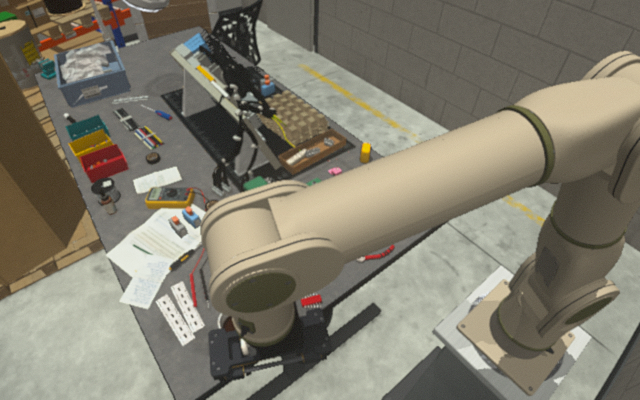

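The top picture shows all four pockets filled (crop ~(410,253), (470,253), (410,299), (471,299)). It also shows the knob at (300,267), the handle at (569,272), the red bin at (669,322) and the pink look-alike at (576,160). In the scene view the arm covers the press.

```bash
cat >> h.py <<'E'
def cen(s,m): 
    v,u=np.nonzero(m); return u.mean(),v.mean()
def press_meas(s):
    f=s['frame'].astype(int);b,g,r=f[...,0],f[...,1],f[...,2]
    red=(r>120)&(g<60)&(b<60)
    n,l,st,c=cv2.connectedComponentsWithStats(red.astype(np.uint8))
    for i in range(1,n):
        if st[i,4]>60: print('red',st[i],c[i].round(1),'z219',at_z(s,*c[i],219).round(1))
    brass=(r-b>90)&(g>90)
    n,l,st,c=cv2.connectedComponentsWithStats(brass.astype(np.uint8))
    for i in range(1,n):
        if st[i,4]>25: print('brass',st[i],at_z(s,*c[i],77).round(1))
    green=(g-r>25)&(g>60)
    n,l,st,c=cv2.connectedComponentsWithStats(green.astype(np.uint8));i=1+st[1:,4].argmax()
    v,u=np.nonzero(l==i);P=np.array([at_z(s,x,y,12)[:2] for x,y in zip(u,v)],np.float32);print('green',cv2.minAreaRect(P))
    blk=f.max(2)<45; blk[:185]=0;blk[:,:370]=0;blk[212:]=0;blk[:,400:]=0
    print('handle',at_z(s,*cen(s,blk),114),blk.sum())
def bin_meas(s):
    f=s['frame'].astype(int);b,g,r=f[...,0],f[...,1],f[...,2]
    m=((r>60)&(r>2.2*g)&(r>2.2*b)).astype(np.uint8)
    m=cv2.morphologyEx(m,cv2.MORPH_CLOSE,np.ones((9,9)))
    n,l,st,c=cv2.connectedComponentsWithStats(m)
    k=[i for i in range(1,n) if st[i,4]>600 and c[i][0]>395]
    for i in k:
        v,u=np.nonzero(l==i);P=np.array([at_z(s,x,y,55)[:2] for x,y in zip(u,v)],np.float32);print('bin',cv2.minAreaRect(P),st[i])
E
python3 - <<'E'
from h import *
s=snap('top');press_meas(s);bin_meas(s)
E
```

```text
red [273 189  14  14 143] [279.4 195.3] z219 [592.  315.7 219. ]
red [412 201  29  43 992] [425.6 222.3] z219 [524.5 -67.  219. ]
red [261 255  17  12 102] [269.1 260.8] z219 [421.4 339.1 219. ]
brass [375  46   4  19  26] [1054.8   33.5   77. ]
brass [600 110  11  18  81] [ 861.3 -678.6   77. ]
brass [432 142  17  16 168] [ 751.9 -155.3   77. ]
brass [314 186  20  11 177] [620.2 198.   77. ]
brass [338 187   6   9  47] [621.6 146.9  77. ]
brass [345 186  13  10 110] [622.1 115.8  77. ]
brass [314 205  14  10 121] [564.1 206.   77. ]
brass [338 205  21  10 175] [566.4 124.3  77. ]
brass [329 206   5   9  39] [563.8 175.3  77. ]
brass [612 289  12  14 110] [ 313.6 -682.9   77. ]
brass [614 322  11  10  57] [ 223.8 -681.6   77. ]
green ((662.5868530273438, 379.3054504394531), (268.419921875, 161.8913116455078), 0.9131700992584229)
handle [595.53592551  13.46338435 114.        ] 62
bin ((541.6217041015625, -118.67436218261719), (111.97769927978516, 145.7076416015625), 83.32557678222656) [ 407  194   41   50 1724]
```

```bash
python3 -m jog '[[[1,0,0,-0.035,0.12],[1,0,0,-0.035,0.12],[1,0,0,0,0.12],[1,0,0,0,0.12],[1,0,0,0,0.12],[1,0,0,0,0.12],[1,0,0,0,0.12],[1,0,0,0,0.12]]]'; python3 -m jog '[[[1,0,0,0,0.12],[1,0,0,0,0.06],[1,0,0,0,0],[1,0,0,0,0]]]'
```

```text
clock: 1.82
eef_pos: [259.8, 568.5, 292.6]
eef_rot: [0.642, 0.767, 0.0, -0.0]
contact_force: [-0.5, 0.4, -0.0]
opening: 1.003
finger_force: 0.0
clock: 2.15
eef_pos: [259.8, 568.5, 292.6]
eef_rot: [0.706, 0.709, 0.0, -0.0]
contact_force: [0.2, -0.2, 0.4]
opening: 1.001
finger_force: 0.0
```

```bash
python3 -m jog '[[[1,-0.0347,0.021,0,0],[1,-0.0347,0.021,0,0],[1,-0.0347,0.021,0,0],[1,-0.0347,0.021,0,0],[1,-0.0347,0.021,0,0],[1,-0.0347,0.021,0,0],[1,-0.0347,0.021,0,0],[1,-0.0347,0.021,0,0]]]'; python3 -m jog '[[[1,-0.0347,0.021,0,0],[1,-0.0347,0.021,0,0],[1,-0.0347,0.021,0,0],[1,-0.0347,0.021,0,0],[1,-0.0347,0.021,0,0],[1,-0.0347,0.021,0,0],[1,-0.0347,0.021,0,0],[1,-0.0347,0.021,0,0]]]'; python3 - <<'E'
from h import *
s=snap('scene','scene1')
E
```

```text
clock: 2.82
eef_pos: [429.1, 289.3, 292.8]
eef_rot: [0.705, 0.709, 0.0, -0.0]
contact_force: [0.5, 0.5, 0.0]
opening: 0.999
finger_force: 0.0
clock: 3.48
eef_pos: [597.7, 12.2, 292.9]
eef_rot: [0.705, 0.709, 0.0, 0.0]
contact_force: [-0.5, 0.2, 0.2]
opening: 1.0
finger_force: 0.0
```

View pics/scene1.png

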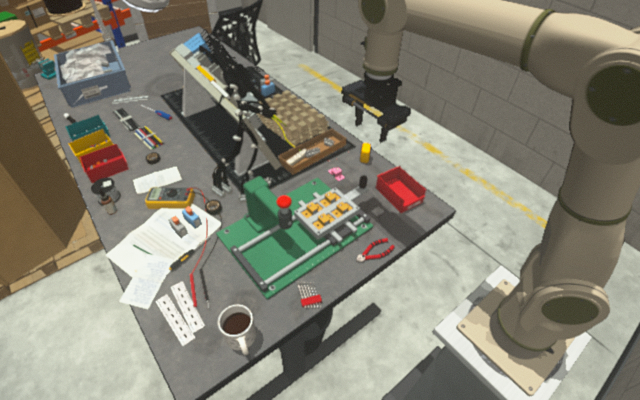

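The scene view now shows the clear press, with the knob at (285,201), the handle at (363,182) and the bin at (400,188). Next I lower onto the handle and grip it.

```bash
python3 -m jog '[[[1,0,-0.001,0.035,0],[1,0,0,0.035,0],[1,0,0,0.035,0],[1,0,0,0.035,0],[1,0,0,0.035,0],[1,0,0,0.03,0],[1,0,0,0,0]]]'; python3 -m jog '[[[0,0,0,0,0],[0,0,0,0,0],[0,0,0,0,0],[0,0,0,0,0],[0,0,0,0,0],[0,0,0,0,0],[0,0,0,0,0],[0,0,0,0,0]]]' 25
```

```text
clock: 4.12
eef_pos: [592.1, 14.0, 81.7]
eef_rot: [0.705, 0.709, -0.004, -0.003]
contact_force: [-0.9, -0.3, -0.3]
opening: 1.0
finger_force: 0.0
clock: 4.78
eef_pos: [596.0, 14.0, 87.7]
eef_rot: [0.706, 0.708, 0.0, 0.0]
contact_force: [0.5, -0.2, -0.4]
opening: 0.481
finger_force: 0.0
```

```bash
python3 -m jog '[[[0,0,0,0,0],[0,0,0,0,0],[0,0,0,0,0],[0,0,0,0,0],[0,0,0,0,0],[0,0,0,0,0],[0,0,0,0,0]]]' 25; python3 -m jog '[[[0,-0.002,0,0,0],[0,-0.002,0,0,0],[0,0,0,0,0]]]'; python3 -m jog '[[[0,-0.002,0,0,0],[0,0,0,0,0],[0,0,0,0,0]]]'
```

```text
clock: 5.37
eef_pos: [596.0, 13.9, 87.5]
eef_rot: [0.706, 0.708, 0.0, 0.0]
contact_force: [0.6, -1.3, 0.6]
opening: 0.281
finger_force: 25.0
clock: 5.62
eef_pos: [596.0, 13.8, 87.5]
eef_rot: [0.705, 0.709, 0.002, -0.002]
contact_force: [-0.2, 11.9, 0.3]
opening: 0.278
finger_force: 25.0
clock: 5.87
eef_pos: [596.0, 13.7, 87.5]
eef_rot: [0.705, 0.709, 0.002, -0.002]
contact_force: [-0.7, 16.0, -0.1]
opening: 0.282
finger_force: 25.0
```

```bash
python3 -m jog '[[[0,0.003,0.01,0,0],[0,0,0.012,0,0],[0,0,0.012,0,0],[0,0,0.006,0,0],[0,0,0.003,0,0],[0,0,0,0,0]]]'; python3 -m jog '[[[0,0,0.003,0,0],[0,0,0,0,0],[0,0,0,0,0]]]';  python3 -m jog '[[[0,0,0.003,0,0],[0,0,0,0,0],[0,0,0,0,0]]]'
```

```text
clock: 6.37
eef_pos: [639.8, 14.6, 87.5]
eef_rot: [0.705, 0.709, 0.001, -0.001]
contact_force: [1.3, 8.8, 1.2]
opening: 0.28
finger_force: 25.0
clock: 6.62
eef_pos: [641.5, 14.6, 87.4]
eef_rot: [0.705, 0.709, 0.001, -0.002]
contact_force: [-2.8, 9.6, 3.5]
opening: 0.281
finger_force: 25.0
clock: 6.87
eef_pos: [641.8, 14.5, 87.2]
eef_rot: [0.706, 0.709, -0.001, -0.004]
contact_force: [-17.3, 9.7, 12.4]
opening: 0.276
finger_force: 25.0
```

```bash
python3 -m jog '[[[0,0.008,-0.005,0,0],[0,0.022,0,0,0],[0,0.03,0,0,0],[0,0.03,0,0,0],[0,0.03,-0.001,0,0],[0,0.03,-0.001,0,0],[0,0.03,-0.001,0,0],[0,0.02,-0.001,0,0]]]'; python3 -m jog '[[[0,0.004,0,0,0],[0,0.003,0,0,0],[0,0,0,0,0],[0,0,0,0,0]]]';  python3 -m jog '[[[0,0.003,0.003,0,0],[0,0,0,0,0],[0,0,0,0,0]]]'
```

```text
clock: 7.53
eef_pos: [635.5, 213.8, 87.6]
eef_rot: [0.706, 0.708, 0.0, 0.0]
contact_force: [1.5, -1.7, 0.3]
opening: 0.261
finger_force: 24.2
clock: 7.87
eef_pos: [635.5, 217.3, 87.5]
eef_rot: [0.707, 0.708, -0.0, -0.0]
contact_force: [-2.2, 1.2, 1.4]
opening: 0.263
finger_force: 24.7
clock: 8.12
eef_pos: [638.3, 219.3, 87.5]
eef_rot: [0.707, 0.707, -0.001, -0.0]
contact_force: [-5.7, -0.4, 4.0]
opening: 0.256
finger_force: 24.4
```

```bash
python3 - <<'E'
from h import *
s=snap('top');press_meas(s)
cv2.imwrite('pics/b.png',cv2.resize(s['frame'][140:260,230:430],None,fx=4,fy=4,interpolation=cv2.INTER_CUBIC))
E
```

```text
red [273 189  14  14 138] [279.3 195.4] z219 [591.8 315.9 219. ]
red [412 201  28  42 980] [425.6 222.2] z219 [524.7 -66.9 219. ]
red [261 256  17  10  97] [269.  260.7] z219 [421.8 339.5 219. ]
brass [600 110   9  15  50] [ 863.2 -677.    77. ]
brass [432 142  17  16 160] [ 751.9 -155.6   77. ]
brass [250 173  13  10 105] [660.3 402.9  77. ]
brass [264 173   6  10  45] [661.2 369.7  77. ]
brass [250 191  13  10 105] [605.8 401.3  77. ]
brass [264 192   6   9  47] [604.5 369.9  77. ]
brass [612 289  12  14  99] [ 313.3 -683.4   77. ]
brass [615 322  10  10  48] [ 222.7 -682.6   77. ]
green ((712.570556640625, 385.3681945800781), (157.0020751953125, 175.89627075195312), 87.67962646484375)
handle [nan nan nan] 0h.py:20: RuntimeWarning: Mean of empty slice.
  v,u=np.nonzero(m); return u.mean(),v.mean()
  ret = ret.dtype.type(ret / rcount)
```

View pics/b.png

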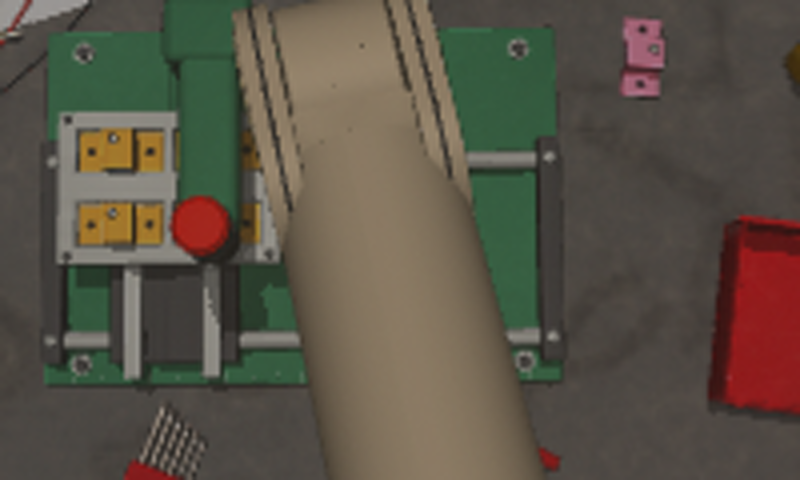

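The rows of the move show the table now at the left end (brackets at (120,150) and (120,225)) with the arm over the handle. Next I zoom in on the marks in the first picture.

```bash
python3 - <<'E'
import cv2,numpy as np
a=cv2.imread('pics/top0.png')[178:224,304:368]; b=cv2.imread('pics/scene1.png')[180:240,290:365]
a=cv2.resize(a,(800,575),interpolation=cv2.INTER_CUBIC)
cv2.imwrite('pics/c.png',a);cv2.imwrite('pics/d.png',cv2.resize(b,(750,600),interpolation=cv2.INTER_CUBIC))
E
```

```text
(no output)
```

View pics/c.png

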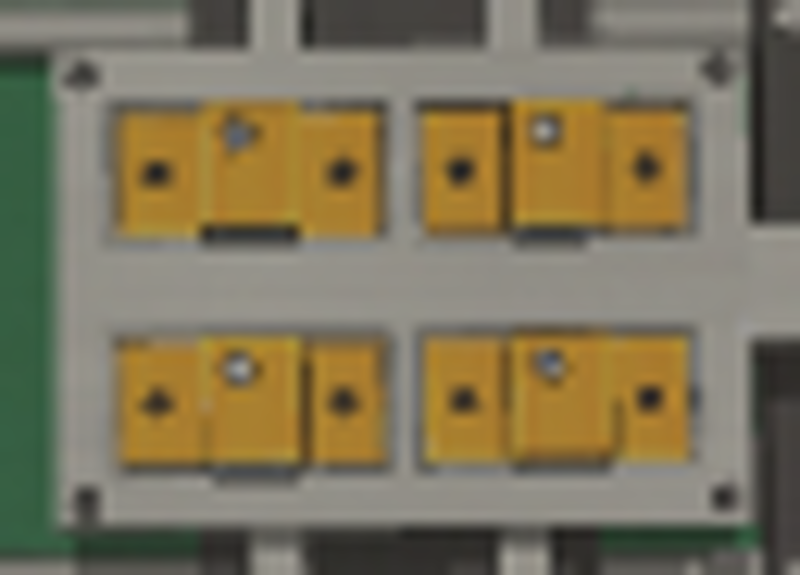

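View pics/d.png

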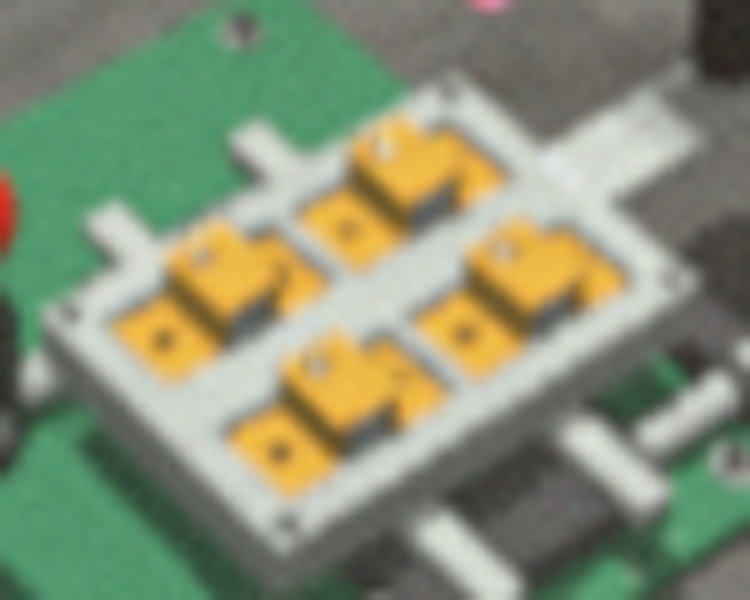

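All four ring marks lie towards the back left of their ribs, at zoom pixels (238,132), (545,130), (238,370) and (550,365). The handle slipped about 12 mm in the pads on the fast move, so I re-grip harder and reference the left stop slowly.

```bash
python3 -m jog '[[[0.6,0,-0.003,0,0],[0.6,0,0,0,0],[0.6,0,0,0,0],[0.6,0,0,0,0],[0.6,0,0,0,0],[0.6,-0.0065,0,0,0],[0.6,-0.0065,0,0,0],[0,0,0,0,0]]]'; python3 -m jog '[[[0,0,0,0,0],[0,0,0,0,0],[0,0,0,0,0],[0,0,0,0,0],[0,0,0,0,0],[0,0,0,0,0],[0,0,0,0,0],[0,0,0,0,0]]]' 60;  python3 -m jog '[[[0,0.003,0,0,0],[0,0.004,0,0,0],[0,0.003,0,0,0],[0,0.002,0,0,0],[0,0.002,0,0,0],[0,0,0,0,0]]]';python3 -m jog '[[[0,0.002,0,0,0],[0,0,0,0,0]]]'
```

```text
clock: 8.83
eef_pos: [635.9, 205.4, 87.6]
eef_rot: [0.707, 0.707, -0.0, 0.001]
contact_force: [-0.1, -1.0, 0.4]
opening: 0.571
finger_force: 0.0
clock: 9.5
eef_pos: [635.7, 208.3, 87.6]
eef_rot: [0.706, 0.708, 0.0, -0.0]
contact_force: [1.6, 1.5, -0.2]
opening: 0.271
finger_force: 60.0
clock: 10.0
eef_pos: [635.9, 219.1, 87.6]
eef_rot: [0.707, 0.707, -0.001, 0.001]
contact_force: [-0.6, -9.2, 3.2]
opening: 0.272
finger_force: 60.0
clock: 10.17
eef_pos: [636.2, 219.2, 87.6]
eef_rot: [0.708, 0.707, -0.002, 0.002]
contact_force: [-0.6, -14.5, 4.7]
opening: 0.27
finger_force: 60.0
```

```bash
python3 -m jog '[[[0,-0.004,0.002,0,0],[0,-0.002,0.002,0,0],[0,0,0.002,0,0],[0,0,0,0,0]]]';python3 -m jog '[[[0,0,0.002,0,0],[0,0,0,0,0],[0,0,0,0,0]]]'
```

```text
clock: 10.5
eef_pos: [638.3, 219.1, 87.4]
eef_rot: [0.706, 0.708, -0.002, -0.003]
contact_force: [-18.0, -4.0, 12.6]
opening: 0.272
finger_force: 60.1
clock: 10.75
eef_pos: [638.4, 219.0, 87.3]
eef_rot: [0.706, 0.708, -0.004, -0.004]
contact_force: [-28.0, -4.9, 18.2]
opening: 0.268
finger_force: 60.1
```

```bash
python3 -m jog '[[[0,-0.002,-0.005,0,0],[0,-0.004,-0.004,0,0],[0,-0.006,-0.005,0,0],[0,-0.007,-0.006,0,0],[0,-0.007,-0.007,0,0],[0,-0.007,-0.007,0,0],[0,-0.007,-0.007,0,0],[0,-0.007,-0.007,0,0]]]';python3 -m jog '[[[0,-0.007,-0.007,0,0],[0,-0.007,-0.007,0,0],[0,-0.007,-0.007,0,0],[0,-0.006,-0.006,0,0],[0,-0.005,-0.004,0,0],[0,-0.003,-0.002,0,0],[0,-0.001,0,0,0],[0,0,0,0,0]]]'
```

```text
clock: 11.42
eef_pos: [595.3, 170.3, 87.6]
eef_rot: [0.706, 0.708, 0.0, 0.0]
contact_force: [2.0, 3.4, -1.0]
opening: 0.27
finger_force: 60.0
clock: 12.08
eef_pos: [562.4, 134.1, 87.5]
eef_rot: [0.707, 0.708, -0.001, -0.0]
contact_force: [-2.9, -2.3, 1.5]
opening: 0.275
finger_force: 60.0
```

```bash
python3 -m jog '[[[0,-0.003,-0.001,0,0],[0,-0.003,-0.0015,0,0],[0,0,0,0,0],[0,0,0,0,0]]]'
```

```text
clock: 12.42
eef_pos: [560.3, 128.2, 87.5]
eef_rot: [0.707, 0.708, -0.0, 0.0]
contact_force: [0.4, -0.8, 0.8]
opening: 0.272
finger_force: 60.0
```

```bash
python3 -m jog '[[[0,-0.0007,-0.0007,0,0],[0,0,0,0,0],[0.6,0,0,0,0],[0.6,0,0,0,0],[0.6,0,0,0,0],[0.6,0,0,0,0],[0.6,0,0,0,0],[0.6,0,0,-0.01,0]]]';python3 -m jog '[[[0,0,0,-0.035,0],[0,0,0,-0.035,0],[0,0,0,-0.035,0],[0,0.033,0,-0.035,0],[0,0.037,0,-0.01,0],[0,0.037,0.01,0,0],[0,0.037,0.01,0,0],[0,0.04,0.01,0,0]]]' 30;python3 - <<'E'
from h import *
s=snap('scene','scene2');t=snap('top','top2');press_meas(t)
for c in ['scene','top']:
    for q in ['punch_knob','punch_tip','mark_1','handle']:
        for r in ctrl.pinpoint(c,q)[:4]:
            v,u=r['location'];print(c,q,round(r['conf'],2),round(u,1),round(v,1))
cv2.imwrite('pics/e.png',cv2.resize(s['frame'][170:250,240:350],(770,560),interpolation=cv2.INTER_CUBIC))
E
```

```text
clock: 13.08
eef_pos: [558.4, 127.9, 96.2]
eef_rot: [0.706, 0.708, -0.001, -0.001]
contact_force: [-0.2, 0.6, -1.0]
opening: 0.573
finger_force: 0.0
clock: 13.75
eef_pos: [589.5, 309.1, 244.5]
eef_rot: [0.707, 0.708, 0.001, 0.0]
contact_force: [0.9, 0.3, 0.5]
opening: 0.08
finger_force: 0.0
red [412 201  28  42 980] [425.6 222.2] z219 [524.7 -66.9 219. ]
brass [600 110   9  15  48] [ 863.6 -677.    77. ]
brass [432 142  17  16 159] [ 752.1 -155.7   77. ]
brass [301 198  13  10 101] [584.7 245.   77. ]
brass [315 199   6   9  43] [584.6 216.7  77. ]
brass [306 217   8  10  49] [529.9 235.7  77. ]
brass [315 217   6  10  55] [529.5 215.6  77. ]
brass [612 289  12  14  98] [ 313.1 -683.3   77. ]
brass [615 322  10  10  47] [ 222.5 -682.4   77. ]
green ((723.0567016601562, 172.40472412109375), (97.88152313232422, 235.2353515625), 0.4298234283924103)
handle [nan nan nan] 0
scene punch_knob 0.55 281.9 198.2
scene punch_knob 0.18 298.7 241.3
scene mark_1 0.74 315.8 232.9
scene mark_1 0.6 298.8 243.3
scene mark_1 0.59 287.2 225.4
scene mark_1 0.49 307.0 219.6
scene handle 0.71 342.5 201.7
top mark_1 0.63 392.3 149.0
top mark_1 0.61 311.7 218.5
top mark_1 0.47 310.8 201.3
top handle 0.95 347.7 209.9
top handle 0.68 309.3 223.0h.py:20: RuntimeWarning: Mean of empty slice.
  v,u=np.nonzero(m); return u.mean(),v.mean()
  ret = ret.dtype.type(ret / rcount)
```

View pics/e.png

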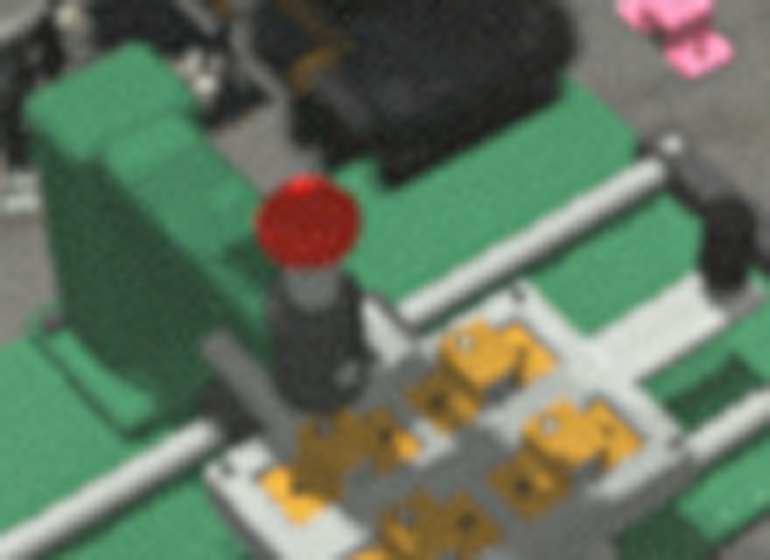

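The crop shows the back-left stand-off under the head with its mark hidden by it. The other marks are visible at about (465,343), (550,430) and (410,508). I check alignment from those.

```bash
cat >> h.py <<'E'
def marks(s,cam,c,ss,q='mark_1'):
    """press origin implied by each seen mark, given table at (c,ss)"""
    y=0.0171;Rm=np.array([[1,-y],[y,1]]);out=[]
    for r in ctrl.pinpoint(cam,'mark_1'):
        v,u=r['location'];p=at_z(s,u,v,86)[:2]
        out.append((round(r['conf'],2),p.round(1)))
        for n,(a,b) in enumerate([(28,37),(28,-37),(-28,37),(-28,-37)]):
            e=p-Rm@np.array([c+a+7,ss-155+b+3])
            if abs(e-[591.5,317]).max()<15: print(cam,'mark',n+1,'implied origin',e.round(1))
E
python3 - <<'E'
from h import *
s=snap('scene');marks(s,'scene',-35,115)
f=s['frame'].astype(int);m=(f[...,2]>110)&(f[...,1]<70);m[:, :265]=0;m[:,300:]=0;m[:185]=0;m[215:]=0
print('knob scene',at_z(s,*cen(s,m),216),m.sum(), [at_z(s,r['location'][1],r['location'][0],86) for r in ctrl.pinpoint('scene','handle')[:1]])
t=snap('top');marks(t,'top',-35,115)
for r in ctrl.pinpoint('top','handle')[:1]: print(at_z(t,r['location'][1],r['location'][0],102))
E
```

```text
scene mark 3 implied origin [589.2 323.2]
scene mark 2 implied origin [593.5 310.1]
scene mark 4 implied origin [593.6 323.1]
scene mark 1 implied origin [599.1 303.4]
knob scene [585.27953221 319.65386919 216.        ] 140 [array([567.73332194, 115.87999918,  86.        ])]
top mark 2 implied origin [593.9 308.5]
top mark 4 implied origin [586.2 314.1]
[563.06100254 128.99220753 102.        ]
```

```bash
python3 - <<'E'
from h import *
s=snap('scene')
y=0.0171;Rm=np.array([[1,-y],[y,1]])
for n,px,py,a,b in [(2,465,343,28,-37),(4,550,430,-28,-37),(3,410,508,-28,37)]:
    p=at_z(s,240+(px+.5)/7-.5,170+(py+.5)/7-.5,86)[:2];print(n,p.round(1),(p-Rm@np.array([-35+a+7,-40+b+3])).round(1))
print('knob',at_z(s,240+308/7,170+222/7,215).round(1))
# handle top, top camera: view from below-arm shows head? refine with scene
for z in (102,):print('tip proj',proj(s,[591.5,318,97]))
# dot by brightness in top picture of the start
t=snap('top')
for nm,u,v,a,b in [(1,238,132,28,37),(2,545,130,28,-37),(3,238,370,-28,37),(4,550,365,-28,-37)]:
    p=at_z(t,304+(u+.5)/12.5-.5,178+(v+.5)/12.5-.5,86)[:2];print('start',nm,p.round(1),(p-Rm@np.array([a+7,b+3])).round(1))
kn=at_z(t,279.4,195.3,219);print(kn)
E
```

```text
2 [591.9 242.3] [590.6 316.3]
4 [533.7 242.6] [588.5 317.5]
3 [536.5 311.4] [592.5 312.4]
knob [584.8 318.8 215. ]
tip proj (np.float64(284.76605258100653), np.float64(228.4594620254763))
start 1 [628.8 201.1] [594.5 160.5]
start 2 [629.9 127.7] [594.3 161.1]
start 3 [571.7 200.7] [593.4 161. ]
start 4 [573.6 126.5] [594.  160.8]
[592.01239836 315.60703647 219.        ]
```

```bash
cat >> h.py <<'E'
def table_pos(img,z=72):
    """table (c,s) by matching plate's right part of the start picture"""
    t=ctrl.snapshot('top') if img is None else None
    im=cv2.imread(img) if img else t['frame']
    a=cv2.imread('pics/top0.png'); s=t or ctrl.snapshot('top')
    k=6;up=lambda i:cv2.resize(cv2.cvtColor(i,cv2.COLOR_BGR2GRAY),None,fx=k,fy=k,interpolation=cv2.INTER_CUBIC)
    A=up(a);B=up(im);y=0.0171;Rm=np.array([[1,-y],[y,1]])
    for (u0,v0,u1,v1) in [(350,181,366,226),(335,181,366,226),(345,200,366,226),(350,181,384,204)]:
        T=A[v0*k:v1*k,u0*k:u1*k];r=cv2.matchTemplate(B[:,:375*k],T,cv2.TM_CCOEFF_NORMED)
        r[:150*k]=0;r[:, :240*k]=0
        _,m,_,(x,yy)=cv2.minMaxLoc(r);uc,vc=(u0+u1)/2,(v0+v1)/2
        d=at_z(s,uc+x/k-u0,vc+yy/k-v0,z)-at_z(s,uc,vc,z)
        print(round(m,2),'shift',d[:2].round(1),'c,s',(Rm.T@d[:2]+[-0.7,0.2]).round(1))
E
python3 -c "
from h import *
table_pos('pics/top2.png')"
```

```text
0.77 shift [-37.1 114.2] c,s [-35.9 115. ]
0.51 shift [-37.2 113.6] c,s [-35.9 114.5]
0.68 shift [-37.5 113.9] c,s [-36.2 114.7]
0.94 shift [-37.3 115.1] c,s [-36.1 115.9]
```

```bash
python3 -m jog '[[[0,0.005,0.002,0.01,0],[0,0,0,0.01,0],[0,0,0,0,0],[0,0,0,0,0]]]'
```

```text
clock: 15.03
eef_pos: [590.6, 312.7, 221.5]
eef_rot: [0.706, 0.708, -0.001, -0.0]
contact_force: [0.6, 0.8, -0.5]
opening: 0.005
finger_force: 0.0
```

```bash
python3 -m jog '[[[0,0.0043,0.001,0,0],[0,0,0,0.004,0],[0,0,0,0.005,0],[0,0,0,0.004,0],[0,0,0,0,0],[0,0,0,0,0]]]'; python3 -m jog '[[[0,0,0,0.001,0],[0,0,0,0.001,0],[0,0,0,0,0],[0,0,0,0,0]]]'
```

```text
clock: 15.53
eef_pos: [592.1, 317.2, 209.9]
eef_rot: [0.706, 0.708, 0.0, -0.0]
contact_force: [-0.1, 1.5, 2.8]
opening: 0.003
finger_force: 1.3
clock: 15.87
eef_pos: [592.1, 317.3, 208.2]
eef_rot: [0.706, 0.708, 0.0, -0.0]
contact_force: [-0.4, 1.9, 5.0]
opening: 0.004
finger_force: 2.2
```

Touching; now press to about 10 N and hold.

```bash
python3 -m jog '[[[0,0,0,0.001,0],[0,0,0,0.0005,0],[0,0,0,0,0],[0,0,0,0,0]]]'
```

```text
clock: 16.2
eef_pos: [592.2, 317.3, 207.8]
eef_rot: [0.706, 0.708, 0.001, -0.0]
contact_force: [-5.1, 0.1, 11.7]
opening: 0.006
finger_force: 5.8
```

```bash
python3 -m jog '[[[0,0,0,0,0],[0,0,0,0,0],[0,0,0,0,0],[0,0,0,-0.02,0],[0.6,0,0,-0.02,0],[0.6,-0.038,-0.0065,0,0],[0.6,-0.038,-0.0065,0,0],[0.6,-0.038,-0.0065,0,0]]]'; python3 -m jog '[[[0.6,-0.038,-0.0065,0,0],[0.6,-0.0375,-0.0065,0,0],[0.6,0,0,0.025,0],[0.6,0,0,0.025,0],[0.6,0,0,0,0],[0.6,0,0,0,0]]]'
```

```text
clock: 16.87
eef_pos: [572.4, 201.4, 245.8]
eef_rot: [0.706, 0.708, -0.001, 0.0]
contact_force: [0.4, -0.7, 0.9]
opening: 0.225
finger_force: 0.0
clock: 17.37
eef_pos: [559.2, 127.2, 195.6]
eef_rot: [0.706, 0.708, -0.001, -0.0]
contact_force: [-0.4, -0.2, 1.1]
opening: 0.582
finger_force: 0.0
```

```bash
python3 -m jog '[[[0.6,0,0.0003,0.036,0],[0.6,0,0,0.036,0],[0.6,0,0,0.036,0],[0,0,0,0,0],[0,0,0,0,0],[0,0,0,0,0],[0,0,0,0,0],[0,0,0,0,0]]]' 60; python3 -m jog '[[[0,0,0,0,0],[0,0,0,0,0],[0,0,0,0,0],[0,0,0,0,0]]]'; python3 -m jog '[[[0,0.003,0,0,0],[0,0.006,0,0,0],[0,0.008,0,0,0],[0,0.009,0,0,0],[0,0.009,0,0,0],[0,0.009,0,0,0],[0,0.009,0,0,0],[0,0.007,0,0,0]]]'; python3 -m jog '[[[0,0.006,0,0,0],[0,0.004,0,0,0],[0,0.002,0,0,0],[0,0.001,0,0,0],[0,0,0,0,0],[0,0,0,0,0]]]'
```

```text
clock: 18.03
eef_pos: [561.5, 128.1, 90.7]
eef_rot: [0.706, 0.708, 0.002, 0.0]
contact_force: [0.5, 0.1, 1.0]
opening: 0.307
finger_force: 0.2
clock: 18.37
eef_pos: [561.6, 128.0, 90.5]
eef_rot: [0.706, 0.708, 0.002, 0.0]
contact_force: [0.0, -0.1, 9.0]
opening: 0.271
finger_force: 60.0
clock: 19.03
eef_pos: [561.4, 188.1, 90.5]
eef_rot: [0.706, 0.708, 0.001, 0.001]
contact_force: [-1.5, -2.5, 9.1]
opening: 0.272
finger_force: 60.0
clock: 19.53
eef_pos: [561.3, 201.1, 90.5]
eef_rot: [0.706, 0.708, 0.002, 0.0]
contact_force: [-1.2, -0.2, 7.9]
opening: 0.272
finger_force: 60.0
```

```bash
python3 -m jog '[[[0,0.0006,-0.0015,-0.002,0],[0,0,-0.0015,-0.001,0],[0,0,0,0,0],[0,0,0,0,0]]]'
```

```text
clock: 19.87
eef_pos: [556.2, 201.1, 90.8]
eef_rot: [0.706, 0.708, -0.001, -0.001]
contact_force: [-1.2, 0.5, -9.1]
opening: 0.273
finger_force: 60.0
```

```bash
python3 -m jog '[[[0,0.0006,0.001,0.0015,0],[0,0,0.001,0,0],[0,0,0,0,0],[0,0,0,0,0]]]'
```

```text
clock: 20.2
eef_pos: [560.1, 201.7, 90.6]
eef_rot: [0.707, 0.708, 0.001, 0.0]
contact_force: [1.4, -1.9, 2.4]
opening: 0.272
finger_force: 60.0
```

```bash
python3 -m jog '[[[0,0,-0.0012,0,0],[0,0,0,0,0],[0,0,0,0,0],[0,0,0,0,0]]]'
```

```text
clock: 20.53
eef_pos: [558.7, 201.7, 90.5]
eef_rot: [0.706, 0.708, 0.001, 0.0]
contact_force: [1.3, -2.1, 5.0]
opening: 0.269
finger_force: 60.0
```

```bash
python3 -m jog '[[[0.6,0,0,0,0],[0.6,0,0,0,0],[0.6,0,0,0,0],[0.6,0,0,0,0],[0.6,0,0,0,0],[0.6,0,0,-0.01,0],[0.6,0,0,-0.035,0],[0.6,0,0,-0.035,0]]]';python3 -m jog '[[[0,0,0,-0.035,0],[0,0.002,0.002,-0.035,0],[0,0.028,0.006,0,0],[0,0.028,0.008,0,0],[0,0.028,0.008,0,0],[0,0.028,0.008,0,0],[0,0,0,0,0],[0,0,0,0,0]]]' 30;python3 - <<'E'
from h import *
s=snap('top','top3');table_pos('pics/top3.png');s=snap('scene','scene3')
cv2.imwrite('pics/f.png',cv2.resize(s['frame'][170:250,225:335],(770,560),interpolation=cv2.INTER_CUBIC))
E
```

```text
clock: 21.2
eef_pos: [556.9, 201.2, 170.2]
eef_rot: [0.706, 0.708, -0.002, -0.0]
contact_force: [1.8, -0.1, 0.6]
opening: 0.595
finger_force: 0.0
clock: 21.87
eef_pos: [589.3, 317.6, 239.6]
eef_rot: [0.705, 0.709, -0.0, -0.0]
contact_force: [0.3, 0.3, 0.7]
opening: 0.081
finger_force: 0.0
0.52 shift [-364.5  248. ] c,s [-360.9  254.4]
0.49 shift [-364.6  247. ] c,s [-361.   253.4]
0.58 shift [-363.4  265.9] c,s [-359.5  272.3]
0.71 shift [-38.  190.4] c,s [-35.4 191.3]
```

View pics/f.png

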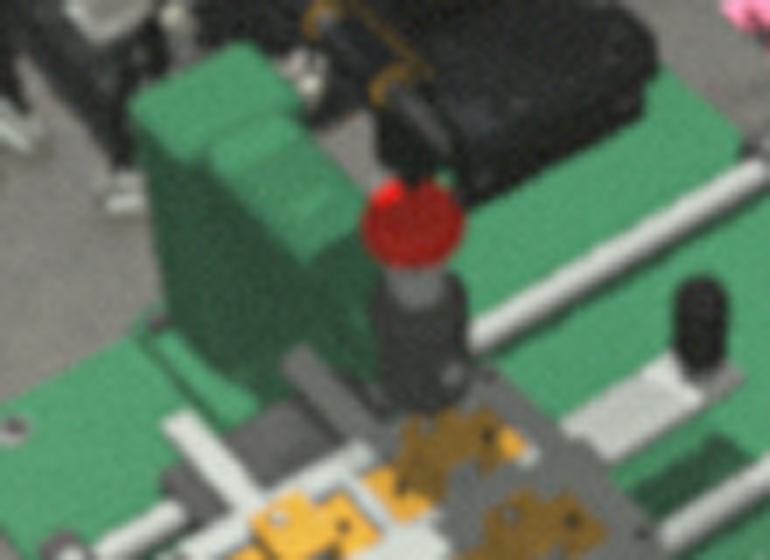

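```bash
python3 - <<'E'
from h import *
s=snap('scene');y=0.0171;Rm=np.array([[1,-y],[y,1]])
P=lambda ox,x,yy,z:at_z(s,ox+(x+.5)/7-.5,170+(yy+.5)/7-.5,z)[:2]
print('handle move',Rm.T@(P(225,700,325,100)-P(240,730,245,100)))
print('mark1 origin',(P(225,278,515,86)-Rm@np.array([0,74])).round(1))
a=cv2.imread('pics/scene2.png');b=cv2.imread('pics/scene3.png');k=6
up=lambda i:cv2.resize(i,None,fx=k,fy=k,interpolation=cv2.INTER_CUBIC)
r=cv2.matchTemplate(up(b),up(a)[192*k:214*k,332*k:350*k],cv2.TM_CCOEFF_NORMED);_,m,_,(x,yy)=cv2.minMaxLoc(r)
u0,v0=341,203;print(m,'handle move tm',Rm.T@(at_z(s,x/k+9,yy/k+11,95)-at_z(s,341,203,95))[:2])
E
```

```text
handle move [ 1.21504771 74.80262972]
mark1 origin [591.7 314.5]
0.8598204851150513 handle move tm [-0.61989035 75.00834628]
```

```bash
python3 -m jog '[[[0,0,0,0.01,0],[0,0,0,0.005,0],[0,0,0,0,0],[0,0,0,0,0]]]'
```

```text
clock: 22.4
eef_pos: [589.4, 315.4, 224.3]
eef_rot: [0.706, 0.708, -0.001, -0.0]
contact_force: [-0.0, -0.5, 0.8]
opening: -0.001
finger_force: 0.0
```

```bash
python3 -m jog '[[[0,0.0015,0.002,0.005,0],[0,0,0,0.005,0],[0,0,0,0.005,0],[0,0,0,0.002,0],[0,0,0,0.001,0],[0,0,0,0,0],[0,0,0,0,0]]]'; python3 -m jog '[[[0,0,0,0.0008,0],[0,0,0,0,0],[0,0,0,0,0]]]'
```

```text
clock: 22.98
eef_pos: [592.2, 317.5, 208.0]
eef_rot: [0.706, 0.708, 0.001, 0.0]
contact_force: [-1.4, 0.5, 6.7]
opening: 0.003
finger_force: 4.1
clock: 23.23
eef_pos: [592.3, 317.5, 207.8]
eef_rot: [0.706, 0.708, 0.001, 0.0]
contact_force: [-1.9, -1.0, 12.4]
opening: 0.003
finger_force: 5.9
```

```bash
python3 -m jog '[[[0,0,0,0,0],[0,0,0,0,0],[0,0,0,0,0],[0,0,0,-0.02,0],[0.6,0,0,-0.02,0],[0.6,-0.0289,-0.0083,0,0],[0.6,-0.0289,-0.0083,0,0],[0.6,-0.0289,-0.0083,0,0]]]'; python3 -m jog '[[[0.6,-0.0289,-0.0083,0,0],[0.6,0,0,0.035,0],[0.6,0,0,0.035,0],[0.6,0,0,0.02,0],[0.6,0,0,0,0],[0.6,0,0,0,0],[0.6,0,0,0,0]]]'
```

```text
clock: 23.9
eef_pos: [566.4, 229.6, 245.6]
eef_rot: [0.706, 0.708, -0.0, 0.0]
contact_force: [0.6, -0.7, 0.0]
opening: 0.224
finger_force: 0.0
clock: 24.48
eef_pos: [559.6, 201.9, 157.6]
eef_rot: [0.706, 0.708, 0.001, 0.0]
contact_force: [0.3, 0.4, 0.1]
opening: 0.597
finger_force: 0.0
```

```bash
python3 -m jog '[[[0.6,0,0,0.03,0],[0.6,0,0,0.025,0],[0.6,0,0,0.01,0],[0.6,0,0,0.005,0],[0.6,0,0,0,0],[0.6,0,0,0,0],[0,0,0,0,0],[0,0,0,0,0]]]' 60; python3 -m jog '[[[0,0,0,0,0],[0,0,0,0,0],[0,0,0,0,0],[0,0,0,0,0],[0,0,0,0,0],[0,0,0,0,0]]]'
```

```text
clock: 25.15
eef_pos: [559.6, 202.0, 87.5]
eef_rot: [0.706, 0.708, 0.001, 0.0]
contact_force: [-0.6, 0.8, 1.2]
opening: 0.518
finger_force: 0.0
clock: 25.65
eef_pos: [558.9, 201.7, 86.3]
eef_rot: [0.706, 0.708, 0.0, -0.0]
contact_force: [-0.8, -0.2, 2.6]
opening: 0.268
finger_force: 60.0
```

```bash
python3 -m jog '[[[0,-0.003,0.002,0,0],[0,-0.005,0.004,0,0],[0,-0.007,0.006,0,0],[0,-0.008,0.006,0,0],[0,-0.008,0.006,0,0],[0,-0.008,0.006,0,0],[0,-0.008,0.006,0,0],[0,-0.008,0.006,0,0]]]'; python3 -m jog '[[[0,-0.007,0.005,0,0],[0,-0.005,0.004,0,0],[0,-0.003,0.003,0,0],[0,-0.002,0.001,0,0],[0,0,0,0,0],[0,0,0,0,0],[0,0,0,0,0]]]'
```

```text
clock: 26.32
eef_pos: [601.7, 145.6, 86.2]
eef_rot: [0.707, 0.708, 0.0, 0.0]
contact_force: [-1.8, 2.7, 5.1]
opening: 0.271
finger_force: 60.0
clock: 26.9
eef_pos: [614.7, 128.2, 86.3]
eef_rot: [0.707, 0.707, 0.0, 0.001]
contact_force: [1.3, -2.9, 4.0]
opening: 0.273
finger_force: 60.0
```

```bash
python3 -m jog '[[[0,0.0004,0.0006,0,0],[0,0,0,0,0],[0,0,0,0,0]]]'
```

```text
clock: 27.15
eef_pos: [614.8, 129.6, 86.3]
eef_rot: [0.707, 0.708, -0.0, 0.0]
contact_force: [0.5, -1.7, 4.7]
opening: 0.27
finger_force: 60.0
```

```bash
python3 -m jog '[[[0,-0.0006,0.0006,0,0],[0,0,0,0,0],[0,0,0,0,0]]]'; python3 -m jog '[[[0.6,0,0,0,0],[0.6,0,0,0,0],[0.6,0,0,0,0],[0.6,0,0,0,0],[0.6,0,0,0,0],[0.6,0,0,-0.01,0],[0.6,0,0,-0.035,0],[0.6,0,0,-0.035,0]]]';python3 -m jog '[[[0,0,0,-0.035,0],[0,0.002,0.002,-0.039,0],[0,0.037,-0.005,0,0],[0,0.037,-0.005,0,0],[0,0.037,-0.005,0,0],[0,0.037,-0.005,0,0],[0,0.037,-0.005,0,0],[0,0,0,0,0]]]' 30;python3 - <<'E'
from h import *
s=snap('top','top4');table_pos('pics/top4.png');s=snap('scene','scene4')
y=0.0171;Rm=np.array([[1,-y],[y,1]])
a=cv2.imread('pics/scene2.png');b=s['frame'];k=6
up=lambda i:cv2.resize(i,None,fx=k,fy=k,interpolation=cv2.INTER_CUBIC)
r=cv2.matchTemplate(up(b),up(a)[192*k:214*k,332*k:350*k],cv2.TM_CCOEFF_NORMED);_,m,_,(x,yy)=cv2.minMaxLoc(r)
print(m,'handle move tm',Rm.T@(at_z(s,x/k+9,yy/k+11,95)-at_z(s,341,203,95))[:2],'expect 56,0')
E
```

```text
clock: 27.4
eef_pos: [615.1, 129.6, 86.2]
eef_rot: [0.706, 0.708, 0.0, -0.0]
contact_force: [-0.8, -1.4, 6.9]
opening: 0.272
finger_force: 60.0
clock: 28.07
eef_pos: [614.0, 129.2, 166.3]
eef_rot: [0.706, 0.708, -0.001, -0.001]
contact_force: [0.7, 0.1, 0.9]
opening: 0.595
finger_force: 0.0
clock: 28.73
eef_pos: [588.1, 326.4, 239.7]
eef_rot: [0.703, 0.712, 0.001, -0.002]
contact_force: [-0.4, 2.2, -0.7]
opening: 0.081
finger_force: 0.0
0.79 shift [ 18.2 116.1] c,s [ 19.5 116. ]
0.73 shift [ 18.2 115.2] c,s [ 19.5 115.1]
0.81 shift [ 17.6 115.4] c,s [ 18.9 115.3]
0.83 shift [ 18.3 116.9] c,s [ 19.6 116.8]
0.836760938167572 handle move tm [56.74966103  0.2836014 ] expect 56,0
```

```bash
python3 -m jog '[[[0,0.002,0.002,0.01,0],[0,0,0,0.005,0],[0,0,0,0,0],[0,0,0,0,0]]]'
```

```text
clock: 29.22
eef_pos: [593.8, 317.5, 224.4]
eef_rot: [0.707, 0.707, -0.001, -0.0]
contact_force: [0.2, -0.1, 0.1]
opening: 0.008
finger_force: 0.0
```

```bash
python3 -m jog '[[[0,0,-0.0015,0.005,0],[0,0,0,0.005,0],[0,0,0,0.005,0],[0,0,0,0.002,0],[0,0,0,0.001,0],[0,0,0,0,0],[0,0,0,0,0]]]'; python3 -m jog '[[[0,0,0,0.0008,0],[0,0,0,0,0],[0,0,0,0,0]]]'
```

```text
clock: 29.8
eef_pos: [592.6, 318.2, 208.1]
eef_rot: [0.707, 0.708, 0.001, 0.0]
contact_force: [-1.1, -1.8, 7.9]
opening: 0.006
finger_force: 3.9
clock: 30.05
eef_pos: [592.6, 318.3, 207.8]
eef_rot: [0.706, 0.708, 0.001, 0.0]
contact_force: [-3.1, -2.6, 11.8]
opening: 0.007
finger_force: 5.7
```

```bash
python3 -m jog '[[[0,0,0,0,0],[0,0,0,0,0],[0,0,0,0,0],[0,0,0,-0.02,0],[0.6,0,0,-0.02,0],[0.6,-0.0377,0.0045,0,0],[0.6,-0.0377,0.0045,0,0],[0.6,-0.0377,0.0045,0,0]]]'; python3 -m jog '[[[0.6,-0.0377,0.0045,0,0],[0.6,-0.0377,0.0045,0,0],[0.6,0,0,0.035,0],[0.6,0,0,0.035,0],[0.6,0,0,0.02,0],[0.6,0,0,0,0],[0.6,0,0,0,0]]]'; python3 -m jog '[[[0.6,0,0,0.03,0],[0.6,0,0,0.025,0],[0.6,0,0,0.01,0],[0.6,0,0,0.004,0],[0.6,0,0,0,0],[0.6,0,0,0,0],[0,0,0,0,0],[0,0,0,0,0]]]' 60; python3 -m jog '[[[0,0,0,0,0],[0,0,0,0,0],[0,0,0,0,0],[0,0,0,0,0],[0,0,0,0,0],[0,0,0,0,0]]]'
```

```text
clock: 30.72
eef_pos: [605.8, 204.6, 246.1]
eef_rot: [0.706, 0.708, 0.0, -0.0]
contact_force: [-0.1, -0.8, 0.7]
opening: 0.223
finger_force: 0.0
clock: 31.3
eef_pos: [614.5, 130.1, 155.8]
eef_rot: [0.706, 0.708, -0.001, -0.0]
contact_force: [0.6, 0.5, -0.0]
opening: 0.599
finger_force: 0.0
clock: 31.97
eef_pos: [616.0, 130.2, 88.7]
eef_rot: [0.706, 0.708, 0.001, 0.0]
contact_force: [0.3, -0.0, -0.7]
opening: 0.519
finger_force: 0.0
clock: 32.47
eef_pos: [615.2, 130.1, 87.5]
eef_rot: [0.706, 0.708, 0.0, -0.0]
contact_force: [-1.2, 0.4, 3.0]
opening: 0.272
finger_force: 60.0
```

```bash
python3 -m jog '[[[0,0.003,0,0,0],[0,0.006,0,0,0],[0,0.008,0,0,0],[0,0.009,0,0,0],[0,0.009,0,0,0],[0,0.009,0,0,0],[0,0.009,0,0,0],[0,0.007,0,0,0]]]'; python3 -m jog '[[[0,0.006,0,0,0],[0,0.004,0,0,0],[0,0.002,-0.0005,0,0],[0,0.001,0,0,0],[0,0,0,0,0],[0,0,0,0,0]]]'
```

```text
clock: 33.13
eef_pos: [614.9, 192.3, 87.4]
eef_rot: [0.706, 0.708, 0.0, -0.0]
contact_force: [-2.2, -2.4, 5.4]
opening: 0.272
finger_force: 60.0
clock: 33.63
eef_pos: [614.6, 204.4, 87.4]
eef_rot: [0.706, 0.708, 0.001, -0.0]
contact_force: [1.7, 2.1, 3.1]
opening: 0.267
finger_force: 60.0
```

```bash
python3 -m jog '[[[0,-0.0008,0,0,0],[0,0,0,0,0],[0,0,0,0,0]]]'; python3 -m jog '[[[0.6,0,0,0,0],[0.6,0,0,0,0],[0.6,0,0,0,0],[0.6,0,0,0,0],[0.6,0,0,0,0],[0.6,0,0,-0.01,0],[0.6,0,0,-0.035,0],[0.6,0,0,-0.035,0]]]';python3 -m jog '[[[0,0,0,-0.035,0],[0,0.002,0.002,-0.038,0],[0,0.028,-0.006,0,0],[0,0.028,-0.006,0,0],[0,0.028,-0.006,0,0],[0,0.029,-0.006,0,0],[0,0,0,0,0],[0,0,0,0,0]]]' 30;python3 - <<'E'
from h import *
s=snap('top','top5');table_pos('pics/top5.png');s=snap('scene','scene5')
y=0.0171;Rm=np.array([[1,-y],[y,1]])
a=cv2.imread('pics/scene2.png');b=s['frame'];k=6
up=lambda i:cv2.resize(i,None,fx=k,fy=k,interpolation=cv2.INTER_CUBIC)
r=cv2.matchTemplate(up(b),up(a)[192*k:214*k,332*k:350*k],cv2.TM_CCOEFF_NORMED);_,m,_,(x,yy)=cv2.minMaxLoc(r)
print(m,'handle move tm',Rm.T@(at_z(s,x/k+9,yy/k+11,95)-at_z(s,341,203,95))[:2],'expect 56,74')
E
python3 -m jog '[[[0,0,0,0.01,0],[0,0,0,0.005,0],[0,0,0,0,0],[0,0,0,0,0]]]'
```

```text
clock: 33.88
eef_pos: [614.6, 202.3, 87.4]
eef_rot: [0.706, 0.708, 0.0, -0.0]
contact_force: [1.3, 1.6, 5.0]
opening: 0.273
finger_force: 60.0
clock: 34.55
eef_pos: [613.4, 201.7, 167.4]
eef_rot: [0.706, 0.708, -0.002, -0.0]
contact_force: [0.2, 0.5, 0.4]
opening: 0.6
finger_force: 0.0
clock: 35.22
eef_pos: [591.3, 319.4, 240.5]
eef_rot: [0.705, 0.709, -0.0, -0.0]
contact_force: [1.6, -1.2, -0.5]
opening: 0.079
finger_force: 0.0
0.53 shift [-364.5  250.4] c,s [-360.9  256.9]
0.49 shift [-364.6  249.4] c,s [-361.   255.8]
0.57 shift [-363.4  265.9] c,s [-359.5  272.3]
0.71 shift [-438.7   27.4] c,s [-438.9   35.1]
0.7725552916526794 handle move tm [54.99989118 74.75927495] expect 56,74
clock: 35.7
eef_pos: [592.1, 316.6, 224.6]
eef_rot: [0.707, 0.708, -0.001, -0.0]
contact_force: [-0.3, 0.0, 0.1]
opening: 0.005
finger_force: 0.0
```

```bash
python3 -m jog '[[[0,0.001,0,0.005,0],[0,0,0,0.005,0],[0,0,0,0.005,0],[0,0,0,0.002,0],[0,0,0,0.001,0],[0,0,0,0,0],[0,0,0,0,0]]]'; python3 -m jog '[[[0,0,0,0.0009,0],[0,0,0,0,0],[0,0,0,0,0],[0,0,0,0,0]]]'
```

```text
clock: 36.28
eef_pos: [592.6, 318.3, 208.1]
eef_rot: [0.706, 0.708, 0.001, 0.0]
contact_force: [0.1, -1.3, 7.2]
opening: 0.003
finger_force: 3.3
clock: 36.62
eef_pos: [592.6, 318.3, 207.9]
eef_rot: [0.706, 0.708, 0.001, 0.0]
contact_force: [-2.7, -0.3, 11.9]
opening: 0.007
finger_force: 5.3
```

```bash
python3 -m jog '[[[0,0,0,0,0],[0,0,0,0,0],[0,0,0,0,0],[0,0,0,-0.02,0],[0.6,0,0,-0.02,0],[0.6,-0.0289,0.0055,0,0],[0.6,-0.0289,0.0055,0,0],[0.6,-0.0289,0.0055,0,0]]]'; python3 -m jog '[[[0.6,-0.0289,0.0055,0,0],[0.6,0,0,0.035,0],[0.6,0,0,0.035,0],[0.6,0,0,0.02,0],[0.6,0,0,0,0],[0.6,0,0,0,0]]]'; python3 -m jog '[[[0.6,0,0,0.03,0],[0.6,0,0,0.025,0],[0.6,0,0,0.01,0],[0.6,0,0,0.004,0],[0.6,0,0,0,0],[0.6,0,0,0,0],[0,0,0,0,0],[0,0,0,0,0]]]' 60; python3 -m jog '[[[0,0,0,0,0],[0,0,0,0,0],[0,0,0,0,0],[0,0,0,0,0],[0,0,0,0,0],[0,0,0,0,0]]]'
```

```text
clock: 37.28
eef_pos: [608.8, 230.9, 246.2]
eef_rot: [0.706, 0.708, -0.0, -0.0]
contact_force: [0.3, -1.2, -0.1]
opening: 0.221
finger_force: 0.0
clock: 37.78
eef_pos: [613.9, 202.6, 155.8]
eef_rot: [0.706, 0.708, -0.001, -0.0]
contact_force: [0.6, -0.5, 1.3]
opening: 0.587
finger_force: 0.0
clock: 38.45
eef_pos: [615.3, 202.9, 88.9]
eef_rot: [0.706, 0.708, 0.001, 0.0]
contact_force: [1.5, -0.6, 0.1]
opening: 0.525
finger_force: 0.0
clock: 38.95
eef_pos: [614.6, 202.7, 87.6]
eef_rot: [0.706, 0.708, 0.0, 0.0]
contact_force: [0.4, -0.1, 2.4]
opening: 0.271
finger_force: 60.0
```

```bash
python3 -m jog '[[[0,-0.003,-0.001,0,0],[0,-0.006,-0.002,0,0],[0,-0.008,-0.003,0,0],[0,-0.01,-0.003,0,0],[0,-0.01,-0.003,0,0],[0,-0.01,-0.003,0,0],[0,-0.01,-0.003,0,0],[0,-0.01,-0.003,0,0]]]'; python3 -m jog '[[[0,-0.01,-0.003,0,0],[0,-0.01,-0.003,0,0],[0,-0.01,-0.003,0,0],[0,-0.01,-0.003,0,0],[0,-0.01,-0.004,0,0],[0,-0.01,-0.004,0,0],[0,-0.01,-0.004,0,0],[0,-0.01,-0.004,0,0]]]'; python3 -m jog '[[[0,-0.01,-0.004,0,0],[0,-0.01,-0.004,0,0],[0,-0.01,-0.003,0,0],[0,-0.007,-0.002,0,0],[0,-0.005,-0.002,0,0],[0,-0.003,-0.002,0,0],[0,0,0,0,0],[0,0,0,0,0]]]'
```

```text
clock: 39.62
eef_pos: [593.4, 134.3, 87.5]
eef_rot: [0.707, 0.708, 0.0, 0.0]
contact_force: [1.7, 3.4, 2.9]
opening: 0.273
finger_force: 60.0
clock: 40.28
eef_pos: [565.4, 54.6, 87.5]
eef_rot: [0.706, 0.708, 0.0, -0.0]
contact_force: [1.5, 2.3, 5.4]
opening: 0.272
finger_force: 60.0
clock: 40.95
eef_pos: [551.3, 13.1, 87.6]
eef_rot: [0.706, 0.709, 0.003, 0.001]
contact_force: [17.4, 11.9, -8.1]
opening: 0.273
finger_force: 60.0
```

```bash
python3 -m jog '[[[0,0.002,0.004,0,0],[0,0,0,0,0],[0.6,0,0,0,0],[0.6,0,0,0,0],[0.6,0,0,0,0],[0.6,0,0,0,0],[0.6,0,0,-0.02,0],[0.6,0,0,-0.04,0]]]'; python3 -m jog '[[[0.6,-0.02,0,-0.04,0],[0.6,-0.02,0,-0.04,0],[0.6,-0.03,0,0,0],[0.6,-0.03,0,0,0],[0.6,-0.03,0,0,0],[0.6,-0.03,0,0,0],[0.6,0,0,0,0],[0.6,0,0,0,0]]]'; python3 - <<'E'
from h import *
print(ctrl.state()['joint_positions'].round(2))
t=snap('top','top6');bin_meas(t);table_pos('pics/top6.png');s=snap('scene')
a=np.hstack([cv2.resize(t['frame'][175:255,300:460],(800,400),interpolation=cv2.INTER_CUBIC)]);cv2.imwrite('pics/g.png',a)
E
```

```text
clock: 41.62
eef_pos: [549.5, 11.8, 143.7]
eef_rot: [0.706, 0.708, -0.004, -0.002]
contact_force: [0.8, 0.2, -0.8]
opening: 0.579
finger_force: 0.0
clock: 42.28
eef_pos: [552.2, -147.1, 221.5]
eef_rot: [0.708, 0.706, -0.001, -0.0]
contact_force: [-0.3, 0.9, -0.3]
opening: 0.599
finger_force: 0.0
[-0.39  0.24  0.68  1.64 -0.15  1.32  0.31]
bin ((541.4971923828125, -119.24884796142578), (113.30984497070312, 145.66896057128906), 83.501220703125) [ 407  194   41   50 1728]
0.85 shift [-43.7  -0.9] c,s [-44.4   0. ]
0.82 shift [-43.7  -1. ] c,s [-44.4  -0.1]
0.79 shift [-44.4  -2. ] c,s [-45.2  -1. ]
0.65 shift [-232.9  318. ] c,s [-228.2  322.1]
```

View pics/g.png

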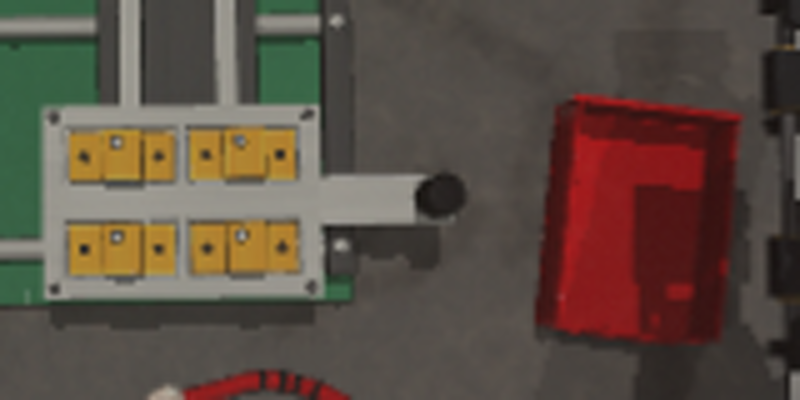

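Crop g shows all four stand-offs in the drawn-out table with all marks visible, the handle at (440,193), and the bin rim from (572,97) to (742,115) and (720,342).

```bash
python3 - <<'E'
from h import *
t=snap('top');P=lambda x,y,z:at_z(t,300+(x+.5)/5-.5,175+(y+.5)/5-.5,z)[:2].round(1)
bl,br,fr,fl=P(573,97,60),P(742,115,60),P(720,342,34),P(540,328,34)
print(bl,br,fr,fl,np.linalg.norm(bl-br),np.linalg.norm(br-fr),(bl+br)/2,(fr+fl)/2)
print('marks',[P(*m,86) for m in [(117,143),(240,142),(117,237),(241,236)]])
d=t['range_z']
for x,y in [(640,110),(640,130),(640,330),(640,200),(560,210),(730,210)]:
    u,v=300+x/5,175+y/5;print(x,y,at_depth(t,u,v).round(0))
s=snap('scene');
E
```

```text
[616.3 -79.1] [ 606.1 -182.5] [ 467.7 -174.5] [475.5 -63.1] 103.90187678766924 138.6310210595017 [ 611.2 -130.8] [ 471.6 -118.8]
marks [array([583.5, 199.5]), array([584.7, 126.3]), array([527.6, 199.1]), array([528.9, 125.7])]
640 110 [ 609. -126.   43.]
640 130 [ 601. -138.    1.]
640 330 [ 473. -135.    3.]
640 200 [ 556. -138.    0.]
560 210 [547. -75.  45.]
730 210 [ 550. -196.   -1.]
```

```bash
python3 -m jog '[[[0.5,0,0,0,-0.122],[0.5,0,0,0,-0.122],[0.5,0,0,0,-0.122],[0.5,0,0,0,-0.122],[0.5,0,0,0,-0.122],[0.5,0,0,0,-0.122],[0.5,0,0,0,-0.122],[0.5,0,0,0,-0.122]]]'; python3 -m jog '[[[0.5,0,0,0,-0.122],[0.5,0,0,0,-0.122],[0.5,0,0,0,-0.122],[0.5,0,0,0,-0.122],[0.5,0,0,0,-0.122],[0.5,0,0,0,0],[0.5,0,0,0,0]]]'; python3 -m jog '[[[0.5,0.004,0.036,0,0],[0.5,0.004,0.036,0,0],[0.5,0.004,0.036,0,0],[0.5,0.004,0.036,0,0],[0.5,0.004,0.036,0,0],[0.5,0.003,0.036,0,0],[0.5,0.003,0.036,0,0],[0.5,0,0.02,0,0]]]'; python3 -m jog '[[[0.5,0,0,0,0],[0.5,0,0,0,0],[0.5,0,0,0,0]]]'; python3 -c "
from plant import ctrl;print(ctrl.state()['joint_positions'])"
```

```text
clock: 43.2
eef_pos: [553.3, -143.7, 221.8]
eef_rot: [0.288, 0.958, 0.0, -0.0]
contact_force: [-0.9, -0.6, -0.3]
opening: 0.501
finger_force: 0.0
clock: 43.78
eef_pos: [553.2, -144.1, 221.9]
eef_rot: [-0.007, 1.0, 0.0, -0.0]
contact_force: [-0.1, -0.6, 0.4]
opening: 0.5
finger_force: 0.0
clock: 44.45
eef_pos: [521.2, 131.9, 221.9]
eef_rot: [-0.009, 1.0, 0.001, -0.0]
contact_force: [0.6, -0.4, 0.5]
opening: 0.502
finger_force: 0.0
clock: 44.7
eef_pos: [522.6, 125.9, 221.9]
eef_rot: [-0.007, 1.0, -0.0, 0.0]
contact_force: [-0.5, 0.7, -0.6]
opening: 0.503
finger_force: 0.0
[-0.57207099  0.13514137  0.27589723  1.70902934 -0.03756532  1.30277865
  1.29633202]
```

```bash
python3 -m jog '[[[0.5,0.001,-0.0022,0.035,0],[0.5,0,0,0.035,0],[0.5,0,0,0.035,0],[0.5,0,0,0.025,0],[0.5,0,0,0.01,0],[0.5,0,0,0.005,0],[0.5,0,0,0.0045,0],[0.5,0,0,0,0]]]' 20; python3 -m jog '[[[0,0,0,0,0],[0,0,0,0,0],[0,0,0,0,0],[0,0,0,0,0],[0,0,0,0,0],[0,0,0,0,0],[0,0,0,0,0]]]'
```

```text
clock: 45.37
eef_pos: [522.3, 124.3, 73.1]
eef_rot: [-0.008, 1.0, 0.0, 0.001]
contact_force: [0.1, 0.6, -0.2]
opening: 0.5
finger_force: 0.0
clock: 45.95
eef_pos: [521.9, 124.6, 73.0]
eef_rot: [-0.009, 1.0, 0.0, 0.0]
contact_force: [-0.9, -1.2, 6.2]
opening: 0.273
finger_force: 20.0
```

```bash
python3 -m jog '[[[0,0,0,-0.003,0],[0,0,0,-0.006,0],[0,0,0,-0.012,0],[0,0,0,-0.02,0],[0,0,0,-0.02,0],[0,0,0,-0.02,0],[0,0,0,0,0]]]' 40; python3 - <<'E'
from h import *
bin_meas(snap('top'))
E
```

```text
clock: 46.53
eef_pos: [523.6, 125.1, 158.3]
eef_rot: [-0.008, 1.0, 0.001, 0.003]
contact_force: [0.9, -0.2, -0.5]
opening: 0.272
finger_force: 40.0
bin ((541.5072631835938, -118.76045227050781), (111.48983001708984, 145.64100646972656), 83.64421081542969) [ 408  194   40   50 1708]
```

```bash
python3 -m jog '[[[0,-0.0088,-0.036,0,0],[0,-0.0088,-0.036,0,0],[0,-0.0088,-0.036,0,0],[0,-0.0088,-0.036,0,0],[0,-0.0088,-0.036,0,0],[0,-0.0088,-0.036,0,0],[0,-0.0088,-0.036,0,0],[0,0,0,0,0.115]]]'; python3 -m jog '[[[0,0,0,0,0],[0,0,0,0,0],[0,0,0,0,0]]]'
```

```text
clock: 47.25
eef_pos: [586.8, -135.7, 153.2]
eef_rot: [0.051, 0.999, -0.002, -0.0]
contact_force: [-0.6, -1.7, -0.5]
opening: 0.271
finger_force: 40.0
clock: 47.5
eef_pos: [587.3, -124.8, 152.9]
eef_rot: [0.047, 0.999, 0.0, -0.0]
contact_force: [-0.7, 0.7, -0.6]
opening: 0.273
finger_force: 40.0
```

```bash
python3 -m jog '[[[0,0,-0.0015,0.03,0],[0,0,0,0.035,0],[0,0,0,0.03,0],[0,0,0,0.02,0],[0,0,0,0.012,0],[0,0,0,0.006,0],[0,0,0,0,0],[0,0,0,0,0]]]'; python3 -m jog '[[[0,0,0,0.004,0],[0,0,0,0,0],[0,0,0,0,0]]]'
```

```text
clock: 48.17
eef_pos: [588.1, -127.6, 21.4]
eef_rot: [0.048, 0.999, 0.0, 0.001]
contact_force: [-0.3, -0.0, -0.9]
opening: 0.27
finger_force: 40.0
clock: 48.42
eef_pos: [587.7, -127.9, 17.0]
eef_rot: [0.049, 0.999, 0.0, 0.001]
contact_force: [-0.1, 0.2, -1.1]
opening: 0.272
finger_force: 40.0
```

```bash
python3 -m jog '[[[0,0,0,0.003,0],[0,0,0,0.001,0],[0,0,0,0,0],[0.45,0,0,0,0],[0.45,0,0,0,0],[0.45,0,0,0,0],[0.45,0,0,0,0]]]'; python3 -m jog '[[[0.45,0,0,-0.02,0],[0.45,0,0,-0.035,0],[0.45,0,0,-0.04,0],[0.45,0,0,-0.04,0],[0.5,0,0,0,-0.115],[0.5,0.0008,0.0362,0,0],[0.5,0.0008,0.0362,0,0],[0.5,0.0008,0.0362,0,0]]]';python3 -m jog '[[[0.5,0.0008,0.0362,0,0],[0.5,0.0008,0.0362,0,0],[0.5,0.0008,0.0362,0,0],[0.5,0.0008,0.0362,0,0],[0.5,0,0,0,0],[0.5,0,0,0,0],[0.5,0,0,0,0]]]'
```

```text
clock: 49.0
eef_pos: [587.4, -127.8, 12.5]
eef_rot: [0.049, 0.999, 0.0, 0.0]
contact_force: [-0.3, -0.7, 0.7]
opening: 0.431
finger_force: 0.0
clock: 49.67
eef_pos: [582.9, -18.5, 147.8]
eef_rot: [-0.008, 1.0, 0.0, 0.0]
contact_force: [1.0, 0.5, 0.0]
opening: 0.498
finger_force: 0.0
clock: 50.25
eef_pos: [577.4, 124.8, 147.4]
eef_rot: [-0.009, 1.0, -0.0, 0.0]
contact_force: [0.0, -0.7, 1.0]
opening: 0.5
finger_force: 0.0
```

```bash
python3 -m jog '[[[0.5,0,0.0003,0.03,0],[0.5,0,0,0.025,0],[0.5,0,0,0.01,0],[0.5,0,0,0.006,0],[0.5,0,0,0.0035,0],[0.5,0,0,0,0],[0,0,0,0,0],[0,0,0,0,0]]]' 20; python3 -m jog '[[[0,0,0,0,0],[0,0,0,0,0],[0,0,0,0,0],[0,0,0,0,0],[0,0,0,0,0]]]'; python3 -m jog '[[[0,0,0,-0.003,0],[0,0,0,-0.006,0],[0,0,0,-0.012,0],[0,0,0,-0.02,0],[0,0,0,-0.02,0],[0,0,0,-0.02,0],[0,0,0,0,0],[0,0,0,0,0]]]' 40; python3 - <<'E'
from h import *
t=snap('top');bin_meas(t);table_pos(None)
cv2.imwrite('pics/i.png',cv2.resize(t['frame'][175:255,300:460],(800,400),interpolation=cv2.INTER_CUBIC))
E
```

```text
clock: 50.92
eef_pos: [578.2, 125.8, 74.1]
eef_rot: [-0.009, 1.0, 0.0, 0.001]
contact_force: [-0.7, 0.9, 0.1]
opening: 0.422
finger_force: 0.0
clock: 51.33
eef_pos: [577.7, 125.8, 73.5]
eef_rot: [-0.009, 1.0, 0.0, 0.0]
contact_force: [-1.3, -1.3, 5.4]
opening: 0.274
finger_force: 20.0
clock: 52.0
eef_pos: [578.1, 125.9, 155.7]
eef_rot: [-0.009, 1.0, 0.001, 0.001]
contact_force: [-0.1, 0.4, -1.3]
opening: 0.271
finger_force: 40.0
bin ((541.5296020507812, -119.02690124511719), (111.02144622802734, 145.67330932617188), 83.4783935546875) [ 408  194   40   50 1513]
0.65 shift [-364.2  114.9] c,s [-363.   121.4]
0.55 shift [-363.8  114.3] c,s [-362.6  120.7]
0.63 shift [-362.8  115.4] c,s [-361.6  121.8]
0.77 shift [-232.7   60.6] c,s [-232.4   64.8]
```

View pics/i.png

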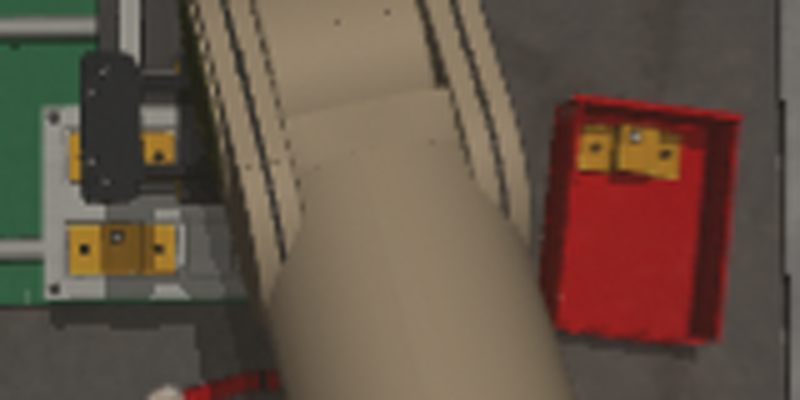

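The picture shows bracket_4 lying flat at the back of the bin (630,152), the bin unmoved, and the arm holding bracket_2.

```bash
python3 -m jog '[[[0,0.0039,-0.036,0,0],[0,0.0039,-0.036,0,0],[0,0.0039,-0.036,0,0],[0,0.0039,-0.036,0,0],[0,0.0039,-0.036,0,0],[0,0.0039,-0.036,0,0],[0,0.0039,-0.036,0,0],[0,0,0,0,0.115]]]'; python3 -m jog '[[[0,0,0,0,0],[0,0,0,0,0],[0,0,0,0,0],[0,0,0,0,0]]]'
```

```text
clock: 52.77
eef_pos: [551.9, -135.7, 153.4]
eef_rot: [0.051, 0.999, -0.002, -0.001]
contact_force: [-0.1, -1.5, -1.0]
opening: 0.269
finger_force: 40.0
clock: 53.1
eef_pos: [554.5, -125.3, 153.5]
eef_rot: [0.047, 0.999, 0.0, -0.0]
contact_force: [-0.1, 0.1, -1.6]
opening: 0.267
finger_force: 40.0
```

```bash
python3 -m jog '[[[0,0,-0.0005,0.03,0],[0,0,0,0.035,0],[0,0,0,0.03,0],[0,0,0,0.02,0],[0,0,0,0.012,0],[0,0,0,0.006,0],[0,0,0,0.004,0],[0,0,0,0,0]]]'; python3 -m jog '[[[0,0,0,0.002,0],[0,0,0,0,0],[0,0,0,0,0],[0.45,0,0,0,0],[0.45,0,0,0,0],[0.45,0,0,0,0],[0.45,0,0,0,0]]]'; python3 -m jog '[[[0.45,0,0,-0.02,0],[0.45,0,0,-0.035,0],[0.45,0,0,-0.04,0],[0.45,0,0,-0.04,0],[0.5,0,0,0,-0.115],[0.5,0.0032,0.0361,0,0],[0.5,0.0032,0.0361,0,0],[0.5,0.0032,0.0361,0,0]]]';python3 -m jog '[[[0.5,0.0032,0.0361,0,0],[0.5,0.0032,0.0361,0,0],[0.5,0.0032,0.0361,0,0],[0.5,0.0032,0.0361,0,0],[0.5,0.0032,0.0361,0,0],[0.5,0.0032,0.0361,0,0],[0.5,0,0,0,0],[0.5,0,0,0,0]]]'
```

```text
clock: 53.77
eef_pos: [554.8, -127.0, 17.1]
eef_rot: [0.048, 0.999, 0.0, 0.0]
contact_force: [0.5, -1.3, 0.1]
opening: 0.27
finger_force: 40.0
clock: 54.35
eef_pos: [554.5, -127.2, 15.1]
eef_rot: [0.049, 0.999, 0.0, 0.0]
contact_force: [-0.0, 0.9, -0.4]
opening: 0.426
finger_force: 0.0
clock: 55.02
eef_pos: [542.7, -18.3, 150.3]
eef_rot: [-0.008, 1.0, 0.0, 0.0]
contact_force: [0.9, 1.6, 0.2]
opening: 0.5
finger_force: 0.0
clock: 55.68
eef_pos: [519.3, 199.5, 149.7]
eef_rot: [-0.011, 1.0, 0.0, -0.0]
contact_force: [-0.2, 0.2, -1.1]
opening: 0.502
finger_force: 0.0
```

```bash
python3 -m jog '[[[0.5,-0.0005,0,0.03,0],[0.5,0,0,0.025,0],[0.5,0,0,0.012,0],[0.5,0,0,0.006,0],[0.5,0,0,0.0035,0],[0.5,0,0,0,0],[0,0,0,0,0],[0,0,0,0,0]]]' 20; python3 -m jog '[[[0,0,0,0,0],[0,0,0,0,0],[0,0,0,0,0],[0,0,0,0,0],[0,0,0,0,0]]]'; python3 -m jog '[[[0,0,0,-0.003,0],[0,0,0,-0.006,0],[0,0,0,-0.012,0],[0,0,0,-0.02,0],[0,0,0,-0.02,0],[0,0,0,-0.02,0],[0,0,0,0,0],[0,0,0,0,0]]]' 40; python3 - <<'E'
from h import *
t=snap('top');bin_meas(t)
E
```

```text
clock: 56.35
eef_pos: [521.2, 197.4, 74.6]
eef_rot: [-0.009, 1.0, 0.0, 0.001]
contact_force: [0.8, 0.7, 0.4]
opening: 0.423
finger_force: 0.0
clock: 56.77
eef_pos: [520.8, 197.4, 74.0]
eef_rot: [-0.009, 1.0, 0.0, 0.0]
contact_force: [-0.8, -0.0, 6.3]
opening: 0.274
finger_force: 20.0
clock: 57.43
eef_pos: [521.2, 197.5, 156.1]
eef_rot: [-0.009, 1.0, 0.001, 0.001]
contact_force: [-0.8, -0.3, -1.6]
opening: 0.271
finger_force: 40.0
bin ((541.626220703125, -118.63011169433594), (111.88462829589844, 145.7050323486328), 83.32110595703125) [ 407  194   41   50 1343]
```

```bash
python3 -m jog '[[[0,0.0005,-0.0357,0,0],[0,0.0005,-0.0357,0,0],[0,0.0005,-0.0357,0,0],[0,0.0005,-0.0357,0,0],[0,0.0005,-0.0357,0,0],[0,0.0005,-0.0357,0,0],[0,0.0005,-0.0357,0,0],[0,0.0005,-0.0357,0,0]]]'; python3 -m jog '[[[0,0.0005,-0.0357,0,0],[0,0,0,0,0.115],[0,0,0,0,0],[0,0,0,0,0],[0,0,0,0,0],[0,0,0,0,0]]]'; python3 - <<'E'
from h import *
t=snap('top','k');bin_meas(t)
E
```

```text
clock: 58.15
eef_pos: [520.4, -90.1, 153.6]
eef_rot: [-0.009, 1.0, 0.0, -0.001]
contact_force: [1.1, 0.0, -1.4]
opening: 0.272
finger_force: 40.0
clock: 58.65
eef_pos: [521.5, -122.7, 154.0]
eef_rot: [0.047, 0.999, 0.0, -0.0]
contact_force: [-0.3, -0.2, 0.1]
opening: 0.271
finger_force: 40.0
bin ((541.8612060546875, -118.40926361083984), (111.24486541748047, 145.5535430908203), 83.1649169921875) [408 194  40  50 687]
```

```bash
python3 -m jog '[[[0,0,-0.001,0.03,0],[0,0,0,0.035,0],[0,0,0,0.03,0],[0,0,0,0.02,0],[0,0,0,0.012,0],[0,0,0,0.006,0],[0,0,0,0.004,0],[0,0,0,0,0]]]'; python3 -m jog '[[[0,0,0,0.002,0],[0,0,0,0,0],[0,0,0,0,0],[0.45,0,0,0,0],[0.45,0,0,0,0],[0.45,0,0,0,0],[0.45,0,0,0,0]]]'; python3 -m jog '[[[0.45,0,0,-0.02,0],[0.45,0,0,-0.035,0],[0.45,0,0,-0.04,0],[0.45,0,0,-0.04,0],[0.5,0,0,0,-0.115],[0.5,-0.0067,0.034,0,0],[0.5,-0.0067,0.034,0,0],[0.5,-0.0067,0.034,0,0]]]';python3 -m jog '[[[0.5,-0.0067,0.034,0,0],[0.5,-0.0067,0.034,0,0],[0.5,-0.0067,0.034,0,0],[0.5,-0.0067,0.034,0,0],[0.5,-0.0067,0.025,0,0],[0.5,-0.0067,0.018,0,0],[0.5,0,0,0,0],[0.5,0,0,0,0]]]'; python3 -m jog '[[[0.5,0,0,0,0],[0.5,0,0,0,0]]]'
```

```text
clock: 59.37
eef_pos: [521.8, -125.0, 17.6]
eef_rot: [0.049, 0.999, 0.0, 0.0]
contact_force: [-0.1, -0.4, -0.7]
opening: 0.274
finger_force: 40.0
clock: 59.95
eef_pos: [521.5, -125.2, 15.5]
eef_rot: [0.049, 0.999, 0.0, 0.0]
contact_force: [0.1, -1.4, -0.0]
opening: 0.431
finger_force: 0.0
clock: 60.62
eef_pos: [539.9, -22.0, 150.9]
eef_rot: [-0.008, 1.0, 0.0, 0.0]
contact_force: [0.3, 1.0, -0.0]
opening: 0.497
finger_force: 0.0
clock: 61.28
eef_pos: [576.7, 157.6, 150.0]
eef_rot: [-0.01, 1.0, -0.0, -0.0]
contact_force: [-0.5, -1.4, -0.5]
opening: 0.5
finger_force: 0.0
clock: 61.45
eef_pos: [576.9, 155.1, 150.5]
eef_rot: [-0.008, 1.0, -0.0, 0.0]
contact_force: [1.2, 0.1, -0.0]
opening: 0.501
finger_force: 0.0
```

```bash
python3 -m jog '[[[0.5,0,0.009,0,0],[0.5,0,0.012,0,0],[0.5,0,0.012,0,0],[0.5,0,0.006,0,0],[0.5,0,0.003,0,0],[0.5,0,0,0,0],[0.5,0,0,0,0]]]'; python3 -m jog '[[[0.5,0,0,0.02,0],[0.5,0,0,0.025,0],[0.5,0,0,0.016,0],[0.5,0,0,0.008,0],[0.5,0,0,0.005,0],[0.5,0,0,0.003,0],[0.5,0,0,0,0],[0.5,0,0,0,0]]]' 20
```

```text
clock: 62.03
eef_pos: [576.1, 198.7, 150.3]
eef_rot: [-0.009, 1.0, -0.0, -0.0]
contact_force: [-0.6, -0.6, 0.8]
opening: 0.501
finger_force: 0.0
clock: 62.7
eef_pos: [576.7, 198.9, 74.3]
eef_rot: [-0.009, 1.0, 0.0, 0.001]
contact_force: [-0.8, -0.4, 0.2]
opening: 0.5
finger_force: 0.0
```

```bash
python3 -m jog '[[[0,0,-0.0007,0,0],[0,0,0,0,0],[0,0,0,0,0],[0,0,0,0,0],[0,0,0,0,0],[0,0,0,0,0],[0,0,0,0,0]]]'; python3 -m jog '[[[0,0,0,-0.003,0],[0,0,0,-0.006,0],[0,0,0,-0.012,0],[0,0,0,-0.02,0],[0,0,0,-0.02,0],[0,0,0,-0.02,0],[0,0,0,0,0],[0,0,0,0,0]]]' 40; python3 - <<'E'
from h import *
t=snap('top');bin_meas(t)
cv2.imwrite('pics/l.png',cv2.resize(t['frame'][175:255,300:460],(800,400),interpolation=cv2.INTER_CUBIC))
E
```

```text
clock: 63.28
eef_pos: [576.3, 198.2, 73.7]
eef_rot: [-0.009, 1.0, 0.0, 0.0]
contact_force: [-1.8, 0.0, 4.3]
opening: 0.271
finger_force: 20.0
clock: 63.95
eef_pos: [576.9, 198.4, 156.3]
eef_rot: [-0.009, 1.0, 0.001, 0.001]
contact_force: [-0.4, -0.0, -1.0]
opening: 0.271
finger_force: 40.0
bin ((541.624267578125, -118.62855529785156), (111.88585662841797, 145.70205688476562), 83.32524108886719) [ 407  194   41   50 1115]
```

View pics/l.png

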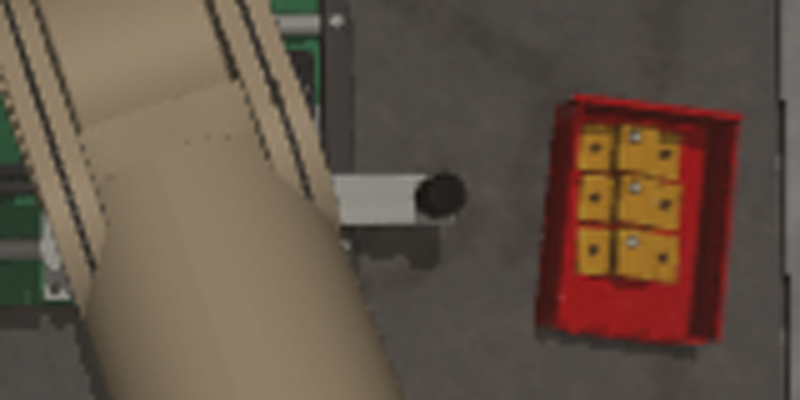

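Three stand-offs lie in a row in the bin at (630,150), (630,200) and (630,255), leaving a 30 mm gap at the front for the last one.

```bash
python3 -m jog '[[[0,0.0102,-0.0356,0,0],[0,0.0102,-0.0356,0,0],[0,0.0102,-0.0356,0,0],[0,0.0102,-0.0356,0,0],[0,0.0102,-0.0356,0,0],[0,0.0102,-0.0356,0,0],[0,0.0102,-0.0356,0,0],[0,0.0102,-0.0356,0,0]]]'; python3 -m jog '[[[0,0.0102,-0.0356,0,0],[0,0,0,0,0.115],[0,0,0,0,0],[0,0,0,0,0],[0,0,0,0,0],[0,0,0,0,0]]]'; python3 - <<'E'
from h import *
t=snap('top');bin_meas(t)
E
```

```text
clock: 64.67
eef_pos: [498.0, -89.5, 153.6]
eef_rot: [-0.009, 1.0, 0.0, -0.001]
contact_force: [1.2, -0.1, -0.9]
opening: 0.274
finger_force: 40.0
clock: 65.17
eef_pos: [490.0, -122.5, 154.0]
eef_rot: [0.047, 0.999, 0.0, -0.0]
contact_force: [0.3, 0.1, -1.4]
opening: 0.27
finger_force: 40.0
bin ((542.6482543945312, -119.60707092285156), (113.43614959716797, 143.70553588867188), 83.1649169921875) [407 194  42  47 643]
```

```bash
python3 -m jog '[[[0,0,0,0.03,0],[0,0,0,0.035,0],[0,0,0,0.025,0],[0,0,0,0.012,0],[0,0,0,0,0],[0,0,0,0,0]]]'; python3 -m jog '[[[0,0,0,0.01,0],[0,0,0,0.01,0],[0,0,0,0.01,0],[0,0,0,0.004,0],[0,0,0,0,0],[0,0,0,0,0]]]'
```

```text
clock: 65.72
eef_pos: [489.8, -123.4, 52.3]
eef_rot: [0.048, 0.999, -0.0, -0.001]
contact_force: [0.1, -0.7, -0.1]
opening: 0.268
finger_force: 40.0
clock: 66.22
eef_pos: [489.7, -123.9, 18.2]
eef_rot: [0.049, 0.999, -0.0, -0.0]
contact_force: [0.5, 0.1, -0.8]
opening: 0.27
finger_force: 40.0
```

```bash
python3 -m jog '[[[0,0,0,0.003,0],[0,0,0,0.001,0],[0,0,0,0,0],[0.45,0,0,0,0],[0.45,0,0,0,0],[0.45,0,0,0,0],[0.45,0,0,0,0]]]'; python3 -m jog '[[[0.45,0,0,-0.02,0],[0.45,0,0,-0.035,0],[0.45,0,0,-0.04,0],[0.45,0,0,-0.04,0],[0.5,0.025,-0.025,-0.03,0],[0.5,0.025,-0.025,0,0],[0.5,0.025,-0.025,0,0],[0.5,0,0,0,0]]]'; python3 - <<'E'
from h import *
t=snap('top','m');bin_meas(t);table_pos('pics/m.png')
cv2.imwrite('pics/n.png',cv2.resize(t['frame'][175:255,300:460],(800,400),interpolation=cv2.INTER_CUBIC))
E
```

```text
clock: 66.8
eef_pos: [490.0, -123.8, 14.5]
eef_rot: [0.049, 0.999, 0.0, 0.0]
contact_force: [0.4, -0.6, 0.0]
opening: 0.431
finger_force: 0.0
clock: 67.47
eef_pos: [406.5, -193.3, 176.9]
eef_rot: [0.052, 0.999, 0.0, 0.0]
contact_force: [0.0, -0.5, 0.4]
opening: 0.498
finger_force: 0.0
bin ((541.552734375, -118.50347900390625), (111.8992919921875, 145.6513214111328), 83.59200286865234) [407 194  41  50 918]
0.79 shift [-43.7  -0.9] c,s [-44.4   0. ]
0.72 shift [-43.7  -1. ] c,s [-44.4  -0.1]
0.72 shift [-44.  -2.] c,s [-44.7  -1. ]
0.65 shift [-232.9  318. ] c,s [-228.2  322.1]
```

View pics/n.png

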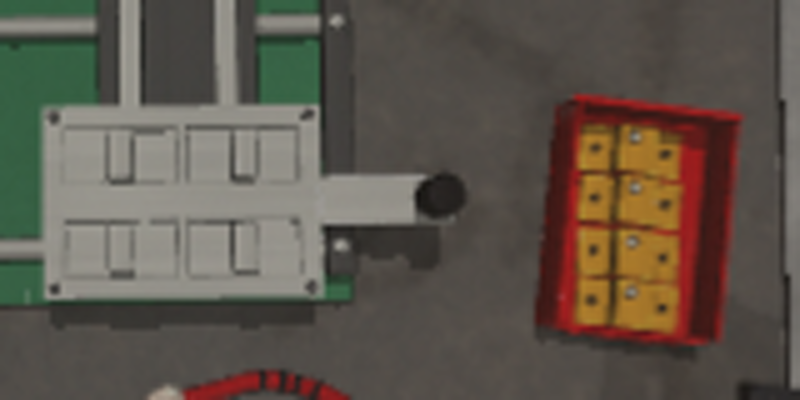

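All four stand-offs lie in the bin, the pockets are empty, and the table matches its position at the stop (s = 0).

```bash
python3 -c "
from plant import ctrl;print(ctrl.job_done())"
```

```text
the job is handed in; nothing more can be done
None
```

I numbered all four stand-offs in reading order (about 12 N each, estimated within about 1.5 mm of the mark), set them in the red bin, and left the table drawn out against its loading stop; the job is handed in, but no verdict came back.

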